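# Load and latch the laundry's dosing box

## Task

Lay every dosing cartridge flat in the box, one to a lane, with all the spouts pointing towards the latch. Then set the cover fully home and level on the rim with its keeper over the latch, hook the latch's loop over the keeper, and after that snap the lever down over centre so that the cover is locked; leave the jar, brush and cup alone.

Things in the scene. Friction and masses are not known exactly. Their poses are not given: they have to be found in the camera images.
- box: fixed open steel box; origin centre of its underside, z up. Outer 102 (x) x 193 (y), rim at z 83; inside 92 x 183, floor at z 21. Four ribs 3 thick, 10 high, at y -55.5, -18.5, 18.5, 55.5 make five lanes along x, about 35 wide, centres at y -74, -37, 0, 37, 74. A draw latch is mounted outside on the middle of its +x wall.
- pivot (a point): hinge axis of the latch lever, along the box's y, 14 outside its +x wall: box frame (65, 0, 52). The latch is a lever with a side handle, and a wire loop hinged to the lever 24 from this axis, in a direction (lever angle - 20 deg) from straight down towards the box's +x.
- rim_centre (a point): centre of the box's mouth, at rim height (box frame 0, 0, 83). The seated cover's origin lies here.
- lever (a joint): lever angle (rad): 0 fully down and locked, 1.92 fully open, starts 1.45 to 1.75. From the pivot the handle points (60 deg + angle) from straight down towards box +x: at 0 it is 30 deg below level. Friction holds it where left. Once hooked the loop brings it to about 0.9; pressed down it is tightest near 0.4 (about 2 N on the handle's end) and then snaps to 0.
- lever_end (a point): on the middle of the lever's handle, 58 from the hinge axis, 8 short of its end. The handle is a flat bar 66 long, 12 wide (along box y), 8 thick, at box y = +38, beside the loop.
- loop (a joint): angle of the wire loop against the lever (rad). The loop leans (loop - lever + 0.09) from upright towards the box's +x; it starts leaning outwards by 0.4 to 1.2. Slight friction holds it. Moving the loop by its tab also turns the lever as needed.
- loop_bar (a point): middle of the loop's crossbar, 59 from the loop's hinge: a round bar 6 thick along the box's y between two side wires 5 thick at y +-15. Hooked, it lies in the keeper's channel. A spring lets the loop stretch up to 3 (6.5 N per mm).
- loop_tab (a point): pinch point on the loop's finger tab, 20 beyond the crossbar in line with the side wires. The tab is a steel plate 18 wide (along box y), 6 thick, ending 30 beyond the crossbar. Pinched across its width (fingers closing along box y) it can turn between the fingers.
- cover: loose aluminium cover, about 0.6 kg: plate 104 (x) x 195 (y) x 4. Origin: centre of the plate's underside, z up. Under it a plug 88 x 179 (4 deep), then 83 x 174 (to 10 deep), enters the box's mouth; at first it stands on the plug, origin at z 10. From the middle of its +x edge sticks out the keeper, which belongs over the latch.
- keeper (a point): middle of the keeper's channel, where the hooked crossbar lies: cover frame (60, 0, 7). The keeper is a tongue 16 wide, top at z 4, out to x 68, with an upturned lip at its end (x 65 to 68, top at z 10.5). The crossbar goes over the lip and down behind it, the lip then standing inside the loop.
- cover_grip (a point): centre of the cover's black grip bar: 14 thick (x), 100 long (y), 12 high, at cover frame (0, 0, 36); 26 free below it to the plate.
- jar: white jar, 64 diameter, 85 high; origin centre of its base. Leave it alone.
- brush: hand brush lying on the table, about 200 long. Leave it alone.
- measuring_cup: clear cup with a handle, 70 diameter, 80 high. Leave it alone.
- cartridge1: dosing cartridge (3 to 5 are present, all alike), 70 g: grey block 60 (x) x 26 (y) x 24 high. On its middle a black grip fin, 10 thick along x, 22 wide along y, z 24 to 46; a black spout, 12 diameter, sticks 10 out of its +x end. Origin: centre of the underside; x points out through the spout, z up.
- cartridge2: dosing cartridge (3 to 5 are present, all alike), 70 g: grey block 60 (x) x 26 (y) x 24 high. On its middle a black grip fin, 10 thick along x, 22 wide along y, z 24 to 46; a black spout, 12 diameter, sticks 10 out of its +x end. Origin: centre of the underside; x points out through the spout, z up.
- cartridge3: dosing cartridge (3 to 5 are present, all alike), 70 g: grey block 60 (x) x 26 (y) x 24 high. On its middle a black grip fin, 10 thick along x, 22 wide along y, z 24 to 46; a black spout, 12 diameter, sticks 10 out of its +x end. Origin: centre of the underside; x points out through the spout, z up.
- cartridge4: dosing cartridge (3 to 5 are present, all alike), 70 g: grey block 60 (x) x 26 (y) x 24 high. On its middle a black grip fin, 10 thick along x, 22 wide along y, z 24 to 46; a black spout, 12 diameter, sticks 10 out of its +x end. Origin: centre of the underside; x points out through the spout, z up.
- cartridge5: dosing cartridge (3 to 5 are present, all alike), 70 g: grey block 60 (x) x 26 (y) x 24 high. On its middle a black grip fin, 10 thick along x, 22 wide along y, z 24 to 46; a black spout, 12 diameter, sticks 10 out of its +x end. Origin: centre of the underside; x points out through the spout, z up.
Things that resemble listed ones, but are neither listed nor needed, are in the scene too. What is shaped like the cartridge4 but red is not meant.

How it is judged (in metres and radians):
On the way, in this order (a step that is already met when the one before it is completed fails the run):
1. every cartridge lies flat in the box, spout towards the latch (x of cartridge1 in the frame of box between -0.025 and 0.025 m and y of cartridge1 in the frame of box between -0.095 and 0.095 m and z of cartridge1 in the frame of box between 0.015 and 0.027 m and angle between each of cartridge1, cartridge2, cartridge3, cartridge4, cartridge5's own z axis and vertical below 0.12 rad and x of pivot in the frame of cartridge1 above 0.02 m and angle between the x axis of each of cartridge1, cartridge2, cartridge3, cartridge4, cartridge5 and the x axis of box, either way round below 0.35 rad and x of cartridge2 in the frame of box between -0.025 and 0.025 m and y of cartridge2 in the frame of box between -0.095 and 0.095 m and z of cartridge2 in the frame of box between 0.015 and 0.027 m and x of pivot in the frame of cartridge2 above 0.02 m and x of cartridge3 in the frame of box between -0.025 and 0.025 m and y of cartridge3 in the frame of box between -0.095 and 0.095 m and z of cartridge3 in the frame of box between 0.015 and 0.027 m and x of pivot in the frame of cartridge3 above 0.02 m and x of cartridge4 in the frame of box between -0.025 and 0.025 m and y of cartridge4 in the frame of box between -0.095 and 0.095 m and z of cartridge4 in the frame of box between 0.015 and 0.027 m and x of pivot in the frame of cartridge4 above 0.02 m and x of cartridge5 in the frame of box between -0.025 and 0.025 m and y of cartridge5 in the frame of box between -0.095 and 0.095 m and z of cartridge5 in the frame of box between 0.015 and 0.027 m and x of pivot in the frame of cartridge5 above 0.02 m), for 0.2 s.
2. the cover is seated level on the rim, keeper over the latch, with the lever still up (horizontal distance between cover and rim_centre below 0.006 m and z of cover in the frame of box between 0.08 and 0.0855 m and angle between cover's own z axis and vertical below 0.03 rad and x of pivot in the frame of cover above 0.05 m and value of joint lever above 0.5 rad), for 0.2 s.
3. the loop's crossbar lies behind the keeper's lip while the lever is still up (all of step 2 and x of loop_bar in the frame of cover between 0.05 and 0.0655 m and y of loop_bar in the frame of cover between -0.012 and 0.012 m and z of loop_bar in the frame of cover between 0.002 and 0.0095 m), for 0.2 s.
At the end, for the whole second after the job is handed in: Every cartridge lies flat (7 deg) in the box, within 20 deg of its lane, spout to the latch; cover on the rim within 6 mm of centre, 3 mm of height, 1.7 deg of level, keeper over the latch; crossbar in the keeper below the lip top; lever within 0.12 rad of fully down; at rest (all of step 1 and horizontal distance between cover and rim_centre below 0.006 m and z of cover in the frame of box between 0.08 and 0.0855 m and angle between cover's own z axis and vertical below 0.03 rad and x of each of pivot, loop_bar in the frame of cover above 0.05 m and x of loop_bar in the frame of cover below 0.0655 m and y of loop_bar in the frame of cover between -0.012 and 0.012 m and z of loop_bar in the frame of cover between 0.002 and 0.0095 m and value of joint lever below 0.12 rad and linear speed of cover below 0.02 m/s); the robot touches nothing.
It fails at once if the jar is disturbed (moved more than 3 cm) (distance of jar from where it was at the start of the episode above 0.03 m).
It fails at once if the brush is disturbed (moved more than 3 cm) (distance of brush from where it was at the start of the episode above 0.03 m).
It fails at once if the measuring cup is disturbed (moved more than 3 cm) (distance of measuring_cup from where it was at the start of the episode above 0.03 m).
Of cartridge1, cartridge2, cartridge3, cartridge4, cartridge5 only 3 to 5 are there at a start; the rules pass over those that are not, and their reading is None.
At some moment in a run one of cartridge1, cartridge2, cartridge3, cartridge4, cartridge5, cover may be knocked a few centimetres aside while the robot is not near it.
It also fails if it takes over 208 s, if anything falls off the work surface, if the arm or the gripper's body presses on something with over 40 N, if the wrist force passes 120 N, or if a joint passes its speed limit or range.

## Robot

A 7-joint arm with a two-finger parallel gripper is mounted at the origin on the work surface. World frame = base frame: x ahead of the robot, y to its left, z up, the work surface at z = 0. Lengths are in mm, angles in rad, forces in N, time in s.
With the tool pointing down it reaches from about 400 to 875 mm from the base axis. Payload 4.4 kg.
Tool frame: the origin (TCP) lies midway between the tips of the shut fingers; the grasp point (between the pads) lies 19 mm behind it; z points along the fingers, y is the line along which they close (so a half turn about z gives the same grasp; the last joint's range is limited). The gripper opens to 85 mm and grips with 20 to 120 N. Pads are 22 mm wide; open, the fingers measure 114 mm over their backs; the gripper's body (76 mm by 85 mm) begins 54 mm behind the grasp point. The pads swing forward as they close: fully open they stand 13 mm farther back than shut.
Start: joints at [1.166, 0.628, 0.038, 1.517, -0.027, 0.996, -0.02], TCP at [216.059, -613.055, 231.313] pointing down, gripper open.
Joint ranges: [-3.06, 3.06], [-0.37, 2.12], [-1.25, 1.32], [0.18, 2.47], [-1.1, 4.24], [0.23, 1.98], [-2.94, 2.94]. Speed limits (rad/s): [2.57, 2.57, 3.14, 3.14, 3.14, 3.14, 3.14].

## Interface

Orientations are given as [roll, pitch, yaw] about the fixed x, y, z axes, in that order (R = Rz(yaw) Ry(pitch) Rx(roll)).
In Python, from cell import readout, optics, order gives the robot as it stands.
- The arm moves only by the shell command python3 -m jog 'ROWS'. ROWS is a JSON object of lists of equal length, an entry for each row: "claw": the opening, from 0 (shut) to 1 (fully open); "xyz": the shift along the tool's x, y, z each as a share of 0.1 m, from -1 to 1, a list of three; "twist": the turn, a rotation vector about the tool's x, y, z each as a share of 180 degrees, from -1 to 1, a list of three. A call has 1 to 12 rows; each row shifts and turns the commanded pose from where the row before left it, along the tool's axes as they then stand; what a row does not reach is not made up. A row lasts 1/8 s, in which the tool goes at most 62.5 mm and 10.7 degrees, less where a joint would pass 70% of its speed; a pose out of reach is approached as far as the arm can. A call with a number of a shift or a turn outside -1 to 1 is refused whole. A call with a gripper value outside its range is refused whole. The fingers move at their own pace and stop on an object; the grip force is fixed at half the most. Time passes only in rows, so rows that do not move let the fingers close. It gives the time, the measured TCP pose, the force, the opening and the grip force at its end, in the units of the state.
- readout.read_state(): the state, without advancing time (a new reading comes with each control period).
- optics.get_image(name): name is "scene" or "top" or "wrist"; returns a dict with "color" (384x512x3 uint8, red, green, blue), "fovy" (degrees; the focal length in pixels is half the picture's height over the tangent of half this angle, whatever the lens; pixels are square), "cx", "cy" (the principal point, pixels), "view" (4x4, takes a point from world to camera coordinates). Camera axes: x right, y up, looking along -z (the intrinsics and any distortion apply to the point x, -y, -z); pixel columns grow to the right and rows downward; lengths in mm; the calibration is good to about 2 mm. A picture is of the moment at which its call begins. There is no depth.
- order.finish_job(): hands the job in; it is judged then, once.
Trained networks look in the newest picture that a camera, given by its name, has taken for a name from the list of things; names that differ only in an ending like _2 or _b are one class to them, and where a whole thing is asked for, a point or a joint stands for the part that bears it (a point fixed in the world has none). Each returns a list of dicts, best first, with "score" (0 to 1); they miss things now and then, are a little off and sometimes report something else, mostly with a low value. They report only what shows in the picture. A call takes as long as a camera call. They do not tell look-alikes from the thing itself.
- optics.boxes_of(camera, label): "rect" ([left, top, width, height] in pixels, round what is visible of it).
The state is a dict: "clock": time; "qpos": joint angles; "qd": joint speeds; "tau": joint torques, N m; "eef_pos": TCP position; "tool_rot": TCP orientation; "force": force on the tool from outside, world axes, zero at the start; "torque": the same for the moment, N m; "width": finger opening in mm; "gripper_force": force on a finger pad.
Only numpy, scipy, OpenCV 4.12 (cv2) and the standard library are available. Lean on these libraries where they do the work, as an engineer would, in place of code of your own. Each camera call takes 0.05 s, during which the arm holds its last target. There are 200 camera calls.

## Working session

There is one attempt and no reset: what is moved stays moved. The work goes in short steps, Python scripts to look and compute and a shell command to move; the robot and the scene stay as the last step left them, time stands still between calls to the robot, and variables do not carry over. Pictures are saved under pics/ and viewed, at most 14 in all, crops included, and the job is handed in when it is done.

```bash
mkdir -p pics; ls; python3 - <<'E'
from cell import readout, optics
import cv2
s=readout.read_state(); print({k:s[k] for k in('clock','eef_pos','tool_rot','width','force')})
ims=[]
for n in("scene","top"):
    d=optics.get_image(n); cv2.imwrite(f"pics/{n}0.png",cv2.resize(d["color"][:,:,::-1],(800,600),interpolation=cv2.INTER_CUBIC))
    print(n,d["fovy"],d["cx"],d["cy"],d["view"], [k for k in d])
    for l in("box","lever","loop_tab","cover","jar","brush","measuring_cup","cartridge1"):
        print(l,[([round(v) for v in b["rect"]],round(b["score"],2)) for b in optics.boxes_of(n,l)][:8])
E
```

```text
pics
{'clock': 0.0, 'eef_pos': array([ 215.86745008, -612.44623069,  230.37914991]), 'tool_rot': array([-3.13967098e+00,  1.59937449e-05,  3.38795923e-01]), 'width': 85.4061389524502, 'force': array([-0.70193765,  0.60152458,  0.42576463])}
scene 57.09800406516348 258.9011691336227 202.9197645357252 [[-4.71967691e-01  8.81599342e-01 -5.39439521e-03  2.85078828e+02]
 [-7.08048181e-01 -3.75396582e-01  5.98118031e-01  3.35426109e+02]
 [ 5.25275425e-01  2.86111878e-01  8.01389868e-01 -1.26570241e+03]
 [ 0.00000000e+00  0.00000000e+00  0.00000000e+00  1.00000000e+00]] ['color', 'fovy', 'cx', 'cy', 'view']
box [([244, 160, 80, 75], 0.98), ([163, 160, 26, 17], 0.32)]
lever [([257, 202, 35, 34], 0.7), ([247, 158, 73, 73], 0.28)]
loop_tab []
cover [([351, 213, 84, 58], 0.64)]
jar [([114, 175, 30, 34], 0.59)]
brush [([192, 250, 66, 48], 0.84)]
measuring_cup [([356, 282, 51, 42], 0.96), ([115, 179, 30, 31], 0.55), ([352, 212, 81, 59], 0.25)]
cartridge1 [([198, 140, 23, 13], 0.8), ([219, 219, 25, 20], 0.68), ([167, 157, 24, 18], 0.6), ([223, 152, 22, 19], 0.55), ([194, 177, 18, 18], 0.53), ([182
[... 228 characters left out ...]
8e-02  4.03202099e-03  9.98257490e-01 -1.23895294e+03]
 [ 0.00000000e+00  0.00000000e+00  0.00000000e+00  1.00000000e+00]] ['color', 'fovy', 'cx', 'cy', 'view']
box [([197, 175, 84, 101], 0.56)]
lever [([216, 174, 32, 48], 0.72)]
loop_tab [([228, 177, 15, 28], 0.55), ([376, 152, 32, 28], 0.26)]
cover [([78, 205, 81, 85], 0.82), ([218, 176, 30, 47], 0.67), ([200, 176, 78, 100], 0.32)]
jar [([375, 150, 34, 28], 0.67), ([78, 204, 79, 84], 0.65)]
brush [([214, 125, 78, 22], 0.66)]
measuring_cup [([85, 149, 47, 33], 0.6)]
cartridge1 [([257, 175, 28, 15], 0.81), ([307, 252, 20, 28], 0.78), ([345, 269, 25, 16], 0.73), ([320, 204, 19, 25], 0.64), ([361, 220, 25, 9], 0.6), ([303, 166, 23, 18], 0.53)]
```

View pics/top0.png

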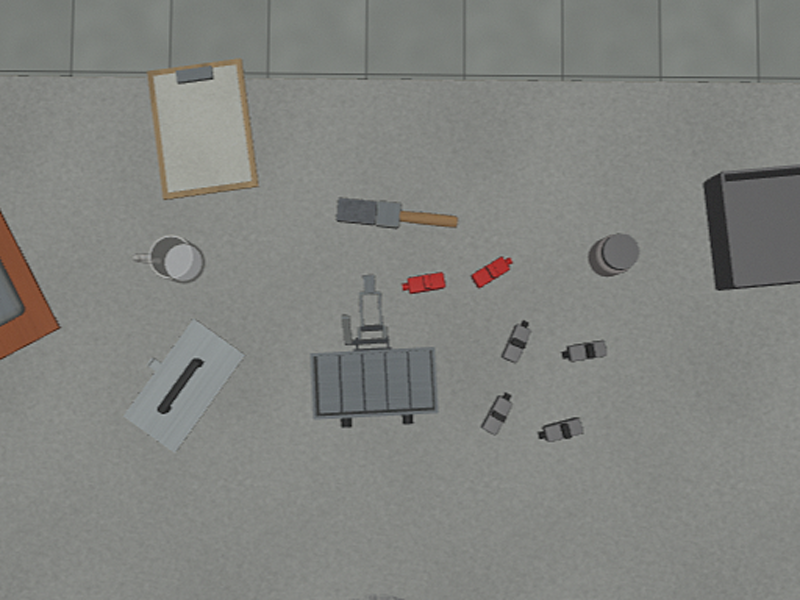

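View pics/scene0.png

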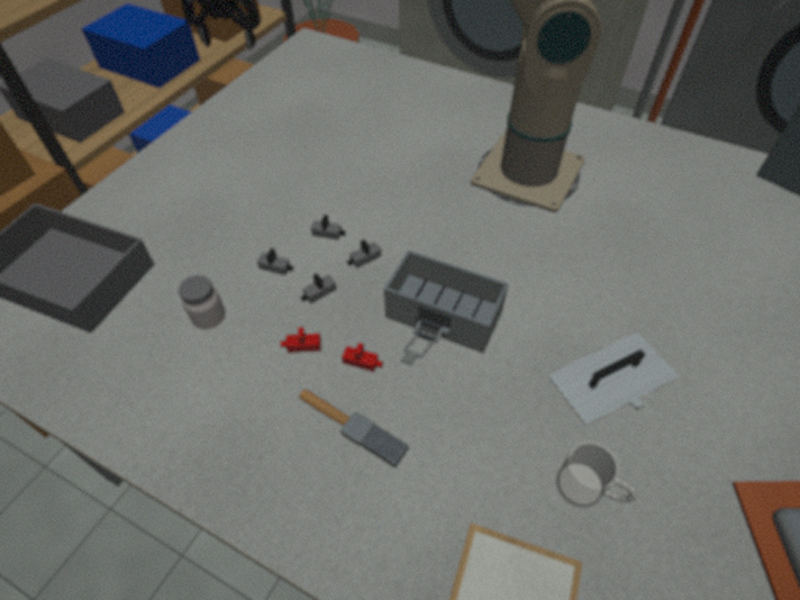

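The top view (800x600 pixels) shows four grey cartridges at about (516,342), (585,351), (498,413) and (562,429). The two red look-alikes are at (424,283) and (492,271), so they are not meant. The box is at (375,382) with its latch pointing up (+x). The cover is at (183,385) with its keeper to the upper left at (153,364). I'll confirm this in an enlarged crop.

```bash
cat > h.py <<'E'
import numpy as np, cv2
from cell import readout, optics
def img(n):
    d=optics.get_image(n); d["f"]=192/np.tan(np.radians(d["fovy"]/2)); d["view"]=np.array(d["view"]); d["bgr"]=np.ascontiguousarray(d["color"][:,:,::-1]); return d
def proj(d,P):
    P=np.atleast_2d(P).astype(float); c=P@d["view"][:3,:3].T+d["view"][:3,3]
    return np.c_[d["cx"]+d["f"]*c[:,0]/-c[:,2], d["cy"]-d["f"]*c[:,1]/-c[:,2]]
def ray(d,uv,z):
    uv=np.atleast_2d(uv).astype(float); R=d["view"][:3,:3]; C=-R.T@d["view"][:3,3]
    v=np.c_[(uv[:,0]-d["cx"])/d["f"],-(uv[:,1]-d["cy"])/d["f"],-np.ones(len(uv))]@R
    return C+v*((z-C[2])/v[:,2])[:,None]
def pose():
    s=readout.read_state(); return np.array(s["eef_pos"]),s["tool_rot"],s
def go(x,y,z,yaw=None):
    "deltas in tool axes (units of 100 mm) and twist z share, for tool pointing down"
    p,r,s=pose(); a=r[2]; d=np.array([x,y,z])-p
    t=[d@[np.cos(a),np.sin(a),0],d@[np.sin(a),-np.cos(a),0],-d[2]]
    dy=0 if yaw is None else (np.degrees(a)-yaw+180)%360-180
    print("shift/100:",np.round(np.array(t)/100,3),"twist z total:",round(dy/180,4),"tilt",np.round([abs(r[0])-np.pi,r[1]],4))
E
python3 - <<'E'
from h import *
d=img("top"); b=d["bgr"]
c=b[165:300,190:400]; cv2.imwrite("pics/c1.png",cv2.resize(c,None,fx=3.8,fy=3.8,interpolation=cv2.INTER_CUBIC))
hsv=cv2.cvtColor(b,cv2.COLOR_BGR2HSV)
g=cv2.GaussianBlur(cv2.cvtColor(b,cv2.COLOR_BGR2GRAY),(3,3),0)
roi=np.zeros_like(g); roi[195:300,295:400]=255
m=((g<92)*255).astype(np.uint8)&roi
n,l,st,ce=cv2.connectedComponentsWithStats(m)
for i in range(1,n):
    if st[i,4]>60:
        pts=np.argwhere(l==i)[:,::-1].astype(np.float32); print(st[i],ce[i],cv2.minAreaRect(pts))
print(np.median(g[roi>0]))
print(ray(d,[[258,180]],83))
E
```

```text
[321 208  16  22  88] [328.80681818 219.14772727] ((329.7000427246094, 220.1000213623047), (11.180339813232422, 21.913463592529297), 26.56505012512207)
[373 219   9  11  77] [377.11688312 223.92207792] ((377.1486511230469, 223.89190673828125), (10.357135772705078, 7.233555316925049), 80.53767395019531)
[308 254  16  19  76] [316.48684211 264.52631579] ((317.89996337890625, 265.1999816894531), (11.627553939819336, 21.019041061401367), 26.56505012512207)
[344 267  26  15 140] [357.18571429 274.34285714] ((357.3667907714844, 275.620361328125), (11.990446090698242, 26.49674415588379), 74.47589111328125)
135.0
[[617.60042734 -38.96222782  83.        ]]
```

View pics/c1.png

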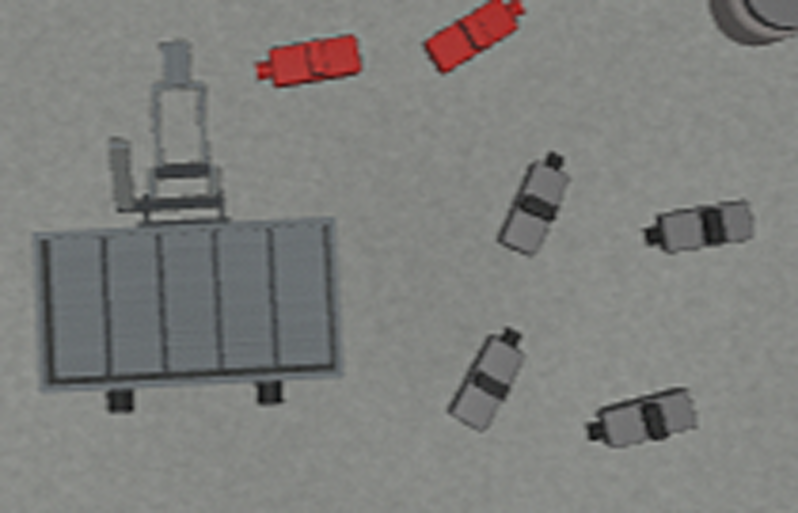

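The crop confirms the four grey cartridges with their spouts, and the two red ones are the decoys. Next I'll work out coarse poses and go above the cartridges for a wrist view.

```bash
python3 - <<'E'
from h import *
d=img("top")
px=lambda c:np.array(c)/3.8+[190,165]-0.4
C={'A':((537,204),(554,160)),'B':((712,226),(653,235)),'C':((491,385),(510,337)),'D':((655,419),(597,430))}
for k,(f,s) in C.items():
    F=ray(d,px(f),44)[0];S=ray(d,px(s),14)[0]; v=S-F
    print(k,F.round(),'len',np.hypot(*v[:2]).round(1),'yaw',np.degrees(np.arctan2(v[1],v[0])).round(1))
B=ray(d,[px(c) for c in((35,233),(334,219),(341,374),(42,388))],83)[:,:2]; print(B.round(),B.mean(0).round(1),np.linalg.norm(B-np.roll(B,1,0),axis=1).round(1))
v=B[0]+B[1]-B[2]-B[3]; print('boxyaw',np.degrees(np.arctan2(v[1],v[0])), 'via y', np.degrees(np.arctan2(*(-(B[0]-B[1]+B[3]-B[2])*[1,-1])))) 
print('cover',ray(d,np.array([[195,320],[243,355],[177,451],[124,416],[158,364],[201,362],[163,409]])/1.5625,14)[:,:2].round(), ray(d,np.array([[201,362],[163,409]])/1.5625,52)[:,:2].round())
w=img("wrist"); print(w["fovy"],w["cx"],w["cy"]); p,r,s=pose(); 
V=w["view"]; print('cam',-V[:3,:3].T@V[:3,3],'axis',-V[2,:3],'tcp px',proj(w,p))
go(560,-270,260,90)
E
```

```text
A [ 527. -222.   44.] len 34.5 yaw -28.6
B [ 513. -337.   44.] len 32.5 yaw 100.9
C [ 408. -192.   44.] len 34.2 yaw -29.8
D [ 387. -299.   44.] len 33.6 yaw 108.1
[[505. 103.]
 [516. -87.]
 [418. -92.]
 [408.  97.]] [461.6   5.5] [ 97.9 190.1  98.  189.1]
boxyaw 3.119552417056102 via y 3.1043947179343863
cover [[558. 300.]
 [501. 220.]
 [345. 324.]
 [401. 412.]
 [485. 359.]
 [489. 289.]
 [413. 349.]] [[490. 279.]
 [415. 337.]]
62.363609886549796 258.9246881292768 197.50532454312258
cam [ 291.00907813 -585.93981404  373.18179265] axis [-0.29601889 -0.10456656 -0.94944123] tcp px [[260.12861187 259.36669915]]
shift/100: [ 4.384 -2.093 -0.287] twist z total: -0.3922 tilt [-0.0001 -0.    ]
```

```bash
python3 -m jog '{"claw":[0.45,0.45,0.45,0.45,0.45,0.45,0.45,0.45,0.45,0.45],"xyz":[[0.398,-0.319,0],[0.398,-0.319,0],[0.398,-0.319,0],[0.398,-0.319,0],[0.398,-0.319,0],[0.398,-0.319,0],[0.398,-0.319,0],[0.398,-0.319,0],[0.398,-0.319,0],[0,0,0]],"twist":[[0,0,0],[0,0,0],[0,0,0],[0,0,0],[0,0,0],[0,0,0],[0,0,0],[0,0,0],[0,0,0],[0,0,0]]}'
python3 -m jog '{"claw":[0.45,0.45,0.45,0.45,0.45,0.45,0.45,0.45,0.45],"xyz":[[0,0,0],[0,0,0],[0,0,0],[0,0,0],[0,0,0],[0,0,0],[0,0,0],[0,0,0],[0,0,0]],"twist":[[0,0,-0.056],[0,0,-0.056],[0,0,-0.056],[0,0,-0.056],[0,0,-0.056],[0,0,-0.056],[0,0,-0.056],[0,0,0],[0,0,0]]}'
python3 - <<'E'
from h import *
w=img("wrist"); p,r,s=pose(); print(p,r,s["qpos"])
cv2.imwrite("pics/w1.png",cv2.resize(w["bgr"],(800,600),interpolation=cv2.INTER_CUBIC))
g=cv2.cvtColor(w["bgr"],cv2.COLOR_BGR2GRAY)
n,l,st,ce=cv2.connectedComponentsWithStats(((g<60)*255).astype(np.uint8))
for i in range(1,n):
    if 15<st[i,4]<3000: print(st[i],ce[i].round(1))
E
```

```text
clock: 2.3
eef_pos: [461.2, -218.6, 231.5]
tool_rot: [-3.14, -0.002, 0.347]
force: [0.1, -0.4, -0.3]
width: 38.7
gripper_force: 0.0
clock: 3.42
eef_pos: [458.1, -224.0, 231.3]
tool_rot: [-3.141, 0.0, 1.566]
force: [-0.9, -0.2, -0.3]
width: 38.7
gripper_force: 0.0
[ 458.22296614 -223.71973055  231.34268692] [-3.14150391e+00  3.15759194e-04  1.56722390e+00] [ 0.62593014  0.44330719 -0.32162441  1.89663953  0.18519047  0.8302769
  0.20427474]
[210   0   9  21 145] [214.5   9.6]
[313   0  12  13 152] [318.4   5.8]
[ 403    0   47   57 1951] [422.1  25.2]
[ 208   19  123   24 1741] [267.4  30.6]
[499  29  13  47 196] [505.4  56. ]
[ 399   99   50   61 1819] [423.9 127.8]
[195 116  47  28 162] [218.6 128. ]
[202 129  19  25 255] [210.9 141. ]
[289 145  54  21 160] [309.  154.7]
[234 146  14  13  96] [241.2 152.4]
[310 157  20  25 303] [319.5 169.4]
[339 172  10  11  73] [343.9 177.4]
[290 224  21  16 200] [298.9 231.6]
```

View pics/w1.png

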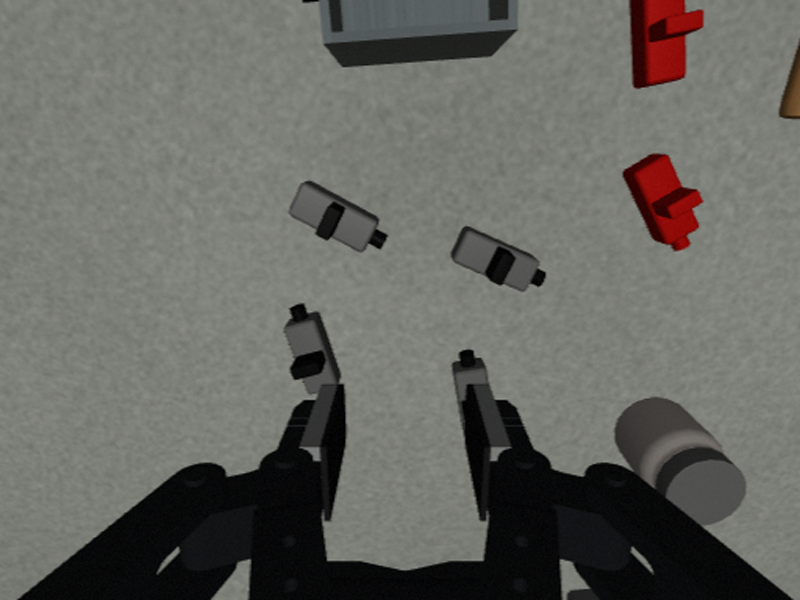

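```bash
cat >> h.py <<'E'
from scipy.optimize import minimize
def hull(d,P,S=4):
    q=proj(d,P)*S+S/2; return cv2.convexHull(q.astype(np.float32)).astype(np.int32)
def boxpts(x0,x1,y0,y1,z0,z1): return np.array([[x,y,z] for x in(x0,x1) for y in(y0,y1) for z in(z0,z1)],float)
a=np.linspace(0,2*np.pi,16)
SP=np.array([[x,6*np.cos(t),12+6*np.sin(t)] for x in(30,40) for t in a]); FIN=boxpts(-5,5,-11,11,24,46); BLK=boxpts(-30,30,-13,13,0,24)
def dark(d,p,roi,S=4):
    c,s=np.cos(p[2]),np.sin(p[2]); T=lambda P:np.c_[p[0]+c*P[:,0]-s*P[:,1],p[1]+s*P[:,0]+c*P[:,1],P[:,2]]
    x0,y0,x1,y1=roi; m=np.zeros(((y1-y0)*S,(x1-x0)*S),np.uint8); o=np.array([x0,y0])*S
    cv2.fillConvexPoly(m,hull(d,T(SP),S)-o,255); cv2.fillConvexPoly(m,hull(d,T(BLK),S)-o,0); cv2.fillConvexPoly(m,hull(d,T(FIN),S)-o,255)
    b=np.zeros_like(m); cv2.fillConvexPoly(b,hull(d,T(BLK),S)-o,255)
    f=lambda q:cv2.resize(q,(x1-x0,y1-y0),interpolation=cv2.INTER_AREA).astype(float)/255
    return f(m),f(b)
def fit(d,x,y,yawdeg,th=50):
    g=cv2.cvtColor(d["bgr"],cv2.COLOR_BGR2GRAY).astype(float); u,v=proj(d,[x,y,20])[0]; r=int(55*d["f"]/np.linalg.norm(d["view"][:3,:3]@[x,y,20]+d["view"][:3,3]))
    roi=(max(0,int(u)-r),max(0,int(v)-r),min(512,int(u)+r),min(384,int(v)+r)); G=g[roi[1]:roi[3],roi[0]:roi[2]]
    bg=np.median(G)
    def cost(p):
        m,b=dark(d,p,roi); lv=[]; w=m>.9; k=(b>.9)&(m<.1); lb=np.median(G[k]) if k.sum()>5 else bg
        pred=bg*(1-b)+lb*b; pred=pred*(1-m)+22*m
        return np.abs(pred-G).clip(0,60).mean()
    best=None
    for dy in(-12,0,12):
        q=minimize(cost,[x,y,np.radians(yawdeg+dy)],method="Nelder-Mead",options=dict(initial_simplex=np.array([[x,y,0],[x+8,y,0],[x,y+8,0],[x,y,.25]])+[0,0,np.radians(yawdeg+dy)],xatol=.02,fatol=1e-3,maxiter=300))
        if best is None or q.fun<best.fun: best=q
    return best.x[0].round(1),best.x[1].round(1),np.degrees(best.x[2]).round(1),round(best.fun,2)
E
python3 - <<'E'
from h import *
G={'A':(527,-222,-28),'B':(513,-337,100),'C':(408,-192,-30),'D':(387,-299,108)}
w=img("wrist");t=img("top")
for k,v in G.items(): print(k,'wrist',fit(w,*v),'top',fit(t,*v))
go(527,-222,120,62)
E
```

```text
A wrist (np.float64(522.9), np.float64(-222.6), np.float64(-24.3), np.float64(4.92)) top (np.float64(524.4), np.float64(-224.3), np.float64(-24.3), np.float64(7.46))
B wrist (np.float64(518.6), np.float64(-347.4), np.float64(111.8), np.float64(16.09)) top (np.float64(488.5), np.float64(-304.6), np.float64(50.6), np.float64(25.78))
C wrist (np.float64(406.5), np.float64(-191.2), np.float64(-28.8), np.float64(5.24)) top (np.float64(407.4), np.float64(-192.2), np.float64(-29.9), np.float64(5.18))
D wrist (np.float64(384.7), np.float64(-298.6), np.float64(105.8), np.float64(11.39)) top (np.float64(396.8), np.float64(-295.1), np.float64(132.2), np.float64(26.8))
shift/100: [0.015 0.686 1.114] twist z total: 0.1549 tilt [-0.      0.0003]
```

```bash
python3 -m jog '{"claw":[0.45,0.45,0.45,0.45,0.45,0.45,0.45,0.45,0.45],"xyz":[[0.005,0.324,0],[0.005,0.324,0],[0,0,0],[0,0,0],[0,0,0],[0,0,0.5],[0,0,0.5],[0,0,0.5],[0,0,0]],"twist":[[0,0,0],[0,0,0],[0,0,0.0447],[0,0,0.0447],[0,0,0.0447],[0,0,0],[0,0,0],[0,0,0],[0,0,0]]}' | head -3
python3 - <<'E'
from h import *
w=img("wrist"); print(fit(w,523,-222.7,-24.3)); go(523,-222.7,27.5,65.7)
t=img("top")
b=t["bgr"][170:285,190:290]; cv2.imwrite("pics/box.png",cv2.resize(b,None,fx=6,fy=5.2 and 6,interpolation=cv2.INTER_CUBIC)[:600])
for z in (0,): pass
E
```

```text
clock: 4.7
eef_pos: [520.4, -221.0, 78.2]
tool_rot: [-3.133, 0.001, 1.149]
(np.float64(523.7), np.float64(-222.6), np.float64(-24.5), np.float64(13.91))
shift/100: [-0.006  0.008  0.531] twist z total: 0.0007 tilt [-0.003   0.0003]
```

View pics/box.png

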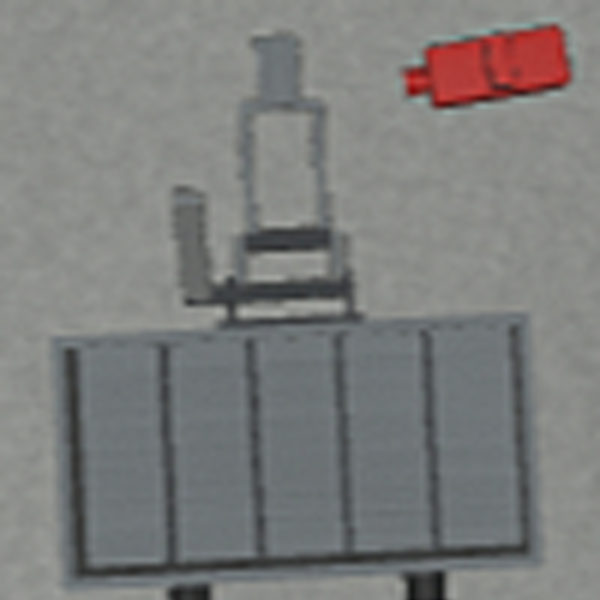

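The enlarged top view shows the box's outer rim corners at (53,338), (527,313), (541,562) and (69,588) in the crop. The latch is on the upper (+x) wall, with the handle to the left (+y).

```bash
python3 -m jog '{"claw":[0.45,0.45,0.45,0,0,0,0,0],"xyz":[[0,0.008,0.26],[0,0,0.26],[0,0,0],[0,0,0],[0,0,0],[0,0,0],[0,0,0],[0,0,0]],"twist":[[0,0,0],[0,0,0],[0,0,0],[0,0,0],[0,0,0],[0,0,0],[0,0,0],[0,0,0]]}'
python3 -m jog '{"claw":[0,0,0,0,0],"xyz":[[0,0,-0.4],[0,0,-0.4],[0,0,-0.4],[0,0,-0.3],[0,0,0]],"twist":[[0,0,0],[0,0,0],[0,0,0],[0,0,0],[0,0,0]]}'
python3 - <<'E'
from h import *
from scipy.optimize import least_squares
t=img("top")
px=np.array([(53,338),(527,313),(541,562),(69,588)])/6+[190,170]-.42
C=np.array([[51,96.5],[51,-96.5],[-51,-96.5],[-51,96.5]])
def P(q,C,z): c,s=np.cos(q[2]),np.sin(q[2]); return np.c_[q[0]+c*C[:,0]-s*C[:,1],q[1]+s*C[:,0]+c*C[:,1],np.full(len(C),z)]
r=least_squares(lambda q:(proj(t,P(q,C,83))-px).ravel(),[462,5,.05]); print(r.x[:2],np.degrees(r.x[2]),r.fun.round(2))
# ribs seen (crop px): bottom ends/top ends -> lateral offsets at z=31
rib=np.array([(165,455),(256,450),(345,445),(433,440)])/6+[190,170]-.42
W=ray(t,rib,31)[:,:2]-r.x[:2]; c,s=np.cos(r.x[2]),np.sin(r.x[2]); print('rib y',(-s*W[:,0]+c*W[:,1]).round(1))
E
```

```text
clock: 5.8
eef_pos: [525.6, -223.2, 31.6]
tool_rot: [3.138, -0.0, 1.149]
force: [-0.2, 0.6, 6.0]
width: 8.5
gripper_force: 60.5
clock: 6.42
eef_pos: [526.0, -223.4, 182.9]
tool_rot: [3.135, -0.0, 1.149]
force: [-0.2, 1.2, -1.0]
width: 8.5
gripper_force: 59.6
[461.20857104   5.25666105] 3.608740724581194 [-0.32 -0.32  0.54 -0.57  0.69  0.36 -0.91  0.52]
rib y [ 56.7  18.5 -18.8 -55.7]
```

```bash
python3 -c "
from h import *
go(454,42,183,93.5)"
```

```text
shift/100: [ 2.127 -1.731 -0.018] twist z total: -0.1538 tilt [-0.0036 -0.    ]
```

```bash
python3 -m jog '{"claw":[0,0,0,0,0,0,0,0,0,0],"xyz":[[0.425,-0.346,0],[0.425,-0.346,0],[0.425,-0.346,0],[0.425,-0.346,0],[0.425,-0.346,0],[0,0,0],[0,0,0],[0,0,0],[0,0,0],[0,0,0]],"twist":[[0,0,0],[0,0,0],[0,0,0],[0,0,0],[0,0,0],[0,0,-0.0513],[0,0,-0.0513],[0,0,-0.0513],[0,0,0],[0,0,0]]}'
python3 -c "
from h import *
w=img('wrist'); cv2.imwrite('pics/w2.png',cv2.resize(w['bgr'],(800,600),interpolation=cv2.INTER_CUBIC)); go(454,42,53,93.5)
for y in (-55.5,-18.5,18.5,55.5): 
  c,s=np.cos(.0611),np.sin(.0611); print(y,(proj(w,[[461.2+c*x-s*y,5.3+s*x+c*y,31] for x in(-46,46)])*1.5625).round())
print('rim',(proj(w,[[461.2+c*x-s*y,5.3+s*x+c*y,83] for x,y in((51,96.5),(51,-96.5),(-51,-96.5),(-51,96.5))])*1.5625).round())
"
```

```text
clock: 7.72
eef_pos: [452.8, 41.9, 178.9]
tool_rot: [-3.141, 0.0, 1.63]
force: [0.2, -0.1, -0.7]
width: 8.5
gripper_force: 59.6
shift/100: [-0.     0.011  1.26 ] twist z total: -0.0006 tilt [-0.0007  0.0001]
-55.5 [[347. 420.]
 [485. 420.]]
-18.5 [[344. 369.]
 [488. 369.]]
18.5 [[342. 314.]
 [491. 314.]]
55.5 [[340. 256.]
 [494. 256.]]
rim [[529. 193.]
 [503. 527.]
 [331. 527.]
 [311. 193.]]
```

View pics/w2.png

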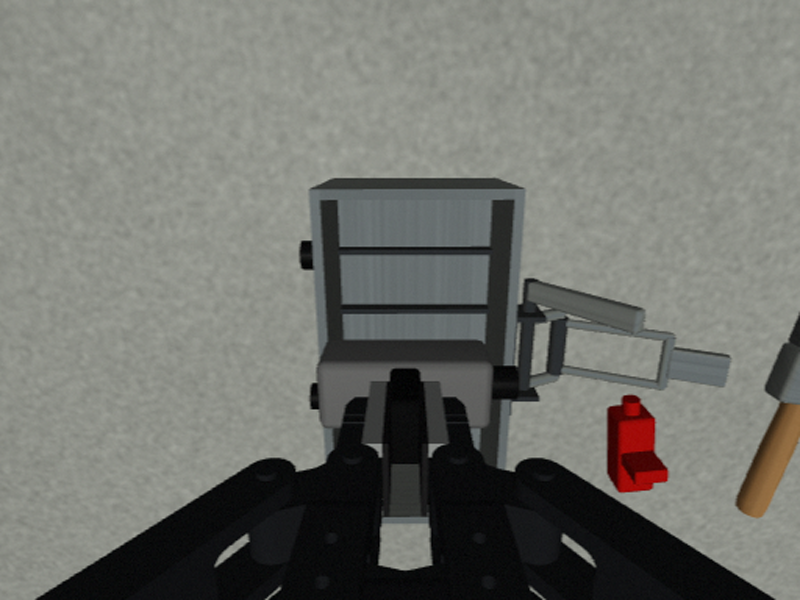

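The wrist view shows the rim's far edge at row 189, predicted 193. The ribs are at rows 250 and 309, predicted 256 and 314. So the box sits about 2 mm further to +y, and I'll use a box centre of (461.5, 7) with yaw 3.5°.

```bash
python3 -m jog '{"claw":[0,0,0,0,0,0],"xyz":[[0.017,0.014,0.3],[0,0,0.4],[0,0,0.3],[0,0,0.2],[0,0,0.06],[0,0,0]],"twist":[[0,0,0],[0,0,0],[0,0,0],[0,0,0],[0,0,0],[0,0,0]]}'

```

```text
clock: 8.52
eef_pos: [454.5, 44.0, 53.5]
tool_rot: [-3.142, 0.0, 1.632]
force: [0.2, 0.3, -0.8]
width: 8.2
gripper_force: 59.6
```

```bash
python3 -m jog '{"claw":[0,0.35,0.35,0.35,0.35,0.35,0.35,0.35],"xyz":[[0,0,0.01],[0,0,0],[0,0,0],[0,0,0],[0,0,-0.3],[0,0,-0.5],[0,0,-0.5],[0,0,0]],"twist":[[0,0,0],[0,0,0],[0,0,0],[0,0,0],[0,0,0],[0,0,0],[0,0,0],[0,0,0]]}'
python3 -m jog '{"claw":[0.45,0.45,0.45,0.45,0.45,0.45,0.45,0.45,0.45,0.45],"xyz":[[-0.4646,-0.1236,0],[-0.4646,-0.1236,0],[-0.4646,-0.1236,0],[-0.4646,-0.1236,0],[-0.4646,-0.1236,0],[0,0,0],[0,0,0],[0,0,0],[0,0,0],[0,0,0]],"twist":[[0,0,0],[0,0,0],[0,0,0],[0,0,0],[0,0,0],[0,0,0.0455],[0,0,0.0455],[0,0,0.0455],[0,0,0.0455],[0,0,0]]}'
python3 - <<'E'
from h import *
w=img("wrist");t=img("top")
print('C',fit(w,407,-191.7,-29.3));print('C',fit(t,407,-191.7,-29.3));print('B',fit(t,513,-337,100))
print('Abox',fit(t,454,43.5,3.5))
go(407.5,-191.5,31,60.7)
E
```

```text
clock: 9.52
eef_pos: [456.9, 44.2, 185.6]
tool_rot: [3.134, -0.0, 1.632]
force: [0.4, -0.2, -0.4]
width: 29.8
gripper_force: 0.0
clock: 10.78
eef_pos: [406.5, -191.6, 181.6]
tool_rot: [-3.14, 0.001, 1.062]
force: [-0.1, 0.1, -0.5]
width: 38.4
gripper_force: 0.0
C (np.float64(406.8), np.float64(-191.2), np.float64(-28.7), np.float64(5.53))
C (np.float64(407.1), np.float64(-193.0), np.float64(-28.0), np.float64(18.94))
B (np.float64(513.4), np.float64(-340.8), np.float64(100.2), np.float64(4.89))
Abox (np.float64(454.4), np.float64(42.7), np.float64(3.3), np.float64(10.4))
shift/100: [0.004 0.007 1.508] twist z total: 0.0013 tilt [-0.0011  0.0002]
```

```bash
python3 -m jog '{"claw":[0.45,0.45,0.45,0.45,0,0,0,0,0],"xyz":[[0.004,0.012,0.5],[0,0,0.5],[0,0,0.5],[0,0,0.005],[0,0,0],[0,0,0],[0,0,0],[0,0,0],[0,0,0]],"twist":[[0,0,0],[0,0,0],[0,0,0],[0,0,0],[0,0,0],[0,0,0],[0,0,0],[0,0,0],[0,0,0]]}'
python3 -m jog '{"claw":[0,0,0,0,0,0,0,0,0,0,0,0],"xyz":[[0,0,-0.5],[0,0,-0.5],[0,0,-0.5],[0.492,-0.135,0],[0.492,-0.135,0],[0.492,-0.135,0],[0.492,-0.135,0],[0,0,0],[0,0,0],[0,0,0],[0,0,0],[0,0,0]],"twist":[[0,0,0],[0,0,0],[0,0,0],[0,0,0],[0,0,0],[0,0,0],[0,0,0],[0,0,-0.0455],[0,0,-0.0455],[0,0,-0.0455],[0,0,-0.0455],[0,0,0]]}'
python3 -c "
from h import *
go(456.5,6.7,53,93.5)"
```

```text
clock: 12.0
eef_pos: [410.2, -192.8, 33.8]
tool_rot: [3.136, -0.001, 1.061]
force: [0.5, -0.1, 9.1]
width: 7.9
gripper_force: 61.3
clock: 13.5
eef_pos: [457.4, 5.9, 182.6]
tool_rot: [3.14, 0.0, 1.631]
force: [0.2, -0.4, -0.1]
width: 8.1
gripper_force: 60.0
shift/100: [ 0.008 -0.009  1.296] twist z total: -0.0003 tilt [-0.0014  0.0001]
```

```bash
python3 -m jog '{"claw":[0,0,0,0,0,0],"xyz":[[0.008,-0.009,0.3],[0,0,0.4],[0,0,0.3],[0,0,0.2],[0,0,0.07],[0,0,0]],"twist":[[0,0,0],[0,0,0],[0,0,0],[0,0,0],[0,0,0],[0,0,0]]}'
python3 -m jog '{"claw":[0,0.35,0.35,0.35,0.35,0.35,0.35,0.35],"xyz":[[0,0,0.005],[0,0,0],[0,0,0],[0,0,0],[0,0,-0.3],[0,0,-0.5],[0,0,-0.5],[0,0,0]],"twist":[[0,0,0],[0,0,0],[0,0,0],[0,0,0],[0,0,0],[0,0,0],[0,0,0],[0,0,0]]}'
python3 -c "
from h import *
t=img('top')
print('B',fit(t,513,-340,100),'D',fit(t,385,-298.6,106),'C',fit(t,456,6.7,3.5))
go(513,-340,160,190)"
```

```text
clock: 14.25
eef_pos: [456.7, 6.9, 55.5]
tool_rot: [3.141, 0.0, 1.631]
force: [-1.4, -0.7, -0.7]
width: 8.1
gripper_force: 60.0
clock: 15.25
eef_pos: [458.8, 7.0, 187.6]
tool_rot: [3.134, 0.0, 1.632]
force: [0.8, 0.5, 0.5]
width: 30.0
gripper_force: 0.0
B (np.float64(513.3), np.float64(-340.4), np.float64(100.7), np.float64(4.81)) D (np.float64(385.4), np.float64(-300.8), np.float64(106.2), np.float64(5.57)) C (np.float64(470.1), np.float64(6.4), np.float64(30.2), np.float64(13.78))
shift/100: [-3.493  0.345  0.258] twist z total: -0.5362 tilt [-0.0035  0.0005]
```

```bash
python3 -m jog '{"claw":[0.45,0.45,0.45,0.45,0.45,0.45],"xyz":[[-0.582,0.0575,0],[-0.582,0.0575,0],[-0.582,0.0575,0],[-0.582,0.0575,0],[-0.582,0.0575,0],[-0.582,0.0575,0]],"twist":[[0,0,0],[0,0,0],[0,0,0],[0,0,0],[0,0,0],[0,0,0]]}'
python3 -m jog '{"claw":[0.45,0.45,0.45,0.45,0.45,0.45,0.45,0.45,0.45,0.45,0.45],"xyz":[[0,0,0],[0,0,0],[0,0,0],[0,0,0],[0,0,0],[0,0,0],[0,0,0],[0,0,0],[0,0,0],[0,0,0],[0,0,0]],"twist":[[0,0,-0.0538],[0,0,-0.0538],[0,0,-0.0538],[0,0,-0.0538],[0,0,-0.0538],[0,0,-0.0538],[0,0,-0.0538],[0,0,-0.0538],[0,0,-0.0538],[0,0,-0.0538],[0,0,0]]}'
python3 -c "
from h import *
w=img('wrist');t=img('top')
print('B',fit(w,513,-340,100.5)); go(513.3,-340.4,35,190.5)
for q in ((456.5,6.7,3.5),(454.2,43.6,3.5)): print(fit(t,*q))
print(readout.read_state()['qpos'])"
```

```text
clock: 16.05
eef_pos: [511.5, -341.1, 182.4]
tool_rot: [-3.139, -0.002, 1.633]
force: [1.1, 0.4, -0.4]
width: 38.4
gripper_force: 0.0
clock: 17.42
eef_pos: [511.5, -339.1, 182.3]
tool_rot: [3.139, -0.002, -2.962]
force: [0.1, 0.9, 0.2]
width: 38.2
gripper_force: 0.0
B (np.float64(511.5), np.float64(-338.6), np.float64(99.8), np.float64(4.86))
shift/100: [-0.012 -0.014  1.481] twist z total: -0.0016 tilt [-0.0015 -0.0015]
(np.float64(456.2), np.float64(5.2), np.float64(2.3), np.float64(13.39))
(np.float64(454.0), np.float64(43.2), np.float64(2.2), np.float64(13.86))
[ 1.07373502  0.80355055 -0.94890004  1.65439024  0.72618522  1.0764621
  1.65328785]
```

```bash
python3 -m jog '{"claw":[0.45,0.45,0.45,0.45,0,0,0,0,0,0,0,0],"xyz":[[0,0,0.5],[0,0,0.5],[0,0,0.47],[0,0,0],[0,0,0],[0,0,0],[0,0,0],[0,0,0],[0,0,0],[0,0,-0.5],[0,0,-0.5],[0,0,-0.47]],"twist":[[0,0,0],[0,0,0],[0,0,0],[0,0,0],[0,0,0],[0,0,0],[0,0,0],[0,0,0],[0,0,0],[0,0,0],[0,0,0],[0,0,0]]}'
python3 -m jog '{"claw":[0,0,0,0,0,0],"xyz":[[-0.005,0.522,0],[-0.005,0.522,0],[-0.005,0.522,0],[-0.005,0.522,0],[-0.005,0.522,0],[-0.005,0.522,0]],"twist":[[0,0,0],[0,0,0],[0,0,0],[0,0,0],[0,0,0],[0,0,0]]}'
python3 -m jog '{"claw":[0,0,0,0,0,0,0,0,0,0,0],"xyz":[[0,0,0],[0,0,0],[0,0,0],[0,0,0],[0,0,0],[0,0,0],[0,0,0],[0,0,0],[0,0,0],[0,0,0],[0,0,0]],"twist":[[0,0,0.0538],[0,0,0.0538],[0,0,0.0538],[0,0,0.0538],[0,0,0.0538],[0,0,0.0538],[0,0,0.0538],[0,0,0.0538],[0,0,0.0538],[0,0,0.0538],[0,0,0]]}'
python3 -c "
from h import *
go(458.8,-30.2,56,93.5)
w=img('wrist'); cv2.imwrite('pics/w3.png',w['bgr'])"
```

```text
clock: 19.02
eef_pos: [512.2, -339.9, 186.5]
tool_rot: [-3.141, 0.0, -2.961]
force: [-0.1, -0.0, -0.8]
width: 7.6
gripper_force: 60.8
clock: 19.77
eef_pos: [458.6, -29.8, 185.0]
tool_rot: [-3.141, 0.001, -2.961]
force: [-0.2, -0.2, -0.9]
width: 7.7
gripper_force: 60.8
clock: 21.15
eef_pos: [459.0, -30.9, 184.9]
tool_rot: [3.141, 0.001, 1.634]
force: [-0.6, -0.6, -1.4]
width: 7.7
gripper_force: 60.8
shift/100: [ 8.000e-03 -1.000e-03  1.289e+00] twist z total: 0.0008 tilt [-0.0008  0.0008]
```

View pics/w3.png

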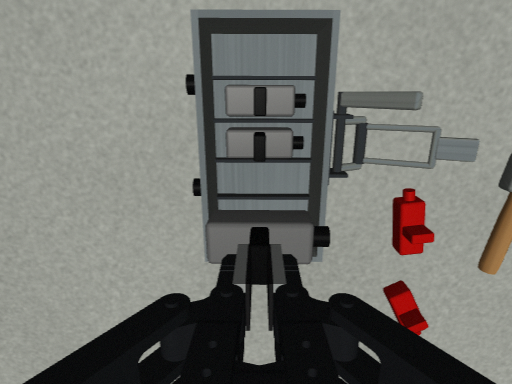

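The wrist view shows two cartridges lying in their lanes at (260,100) and (260,143), spouts towards the latch at right. The third is held over the next lane.

```bash
python3 -m jog '{"claw":[0,0,0,0,0],"xyz":[[0.008,-0.001,0.3],[0,0,0.4],[0,0,0.3],[0,0,0.25],[0,0,0]],"twist":[[0,0,0],[0,0,0],[0,0,0],[0,0,0],[0,0,0]]}'
python3 -m jog '{"claw":[0,0],"xyz":[[0,0,0.02],[0,0,0]],"twist":[[0,0,0],[0,0,0]]}'
python3 -m jog '{"claw":[0,0],"xyz":[[0,0,0.02],[0,0,0]],"twist":[[0,0,0],[0,0,0]]}'
```

```text
clock: 21.82
eef_pos: [458.1, -30.1, 58.5]
tool_rot: [-3.14, -0.0, 1.636]
force: [-0.6, 0.2, -0.4]
width: 7.4
gripper_force: 70.7
clock: 22.08
eef_pos: [459.2, -30.0, 57.8]
tool_rot: [3.141, -0.0, 1.634]
force: [-1.0, 0.3, 3.1]
width: 7.4
gripper_force: 71.3
clock: 22.32
eef_pos: [460.2, -29.8, 57.0]
tool_rot: [3.138, 0.0, 1.634]
force: [-0.9, 1.3, 17.6]
width: 7.6
gripper_force: 73.0
```

```bash
python3 -m jog '{"claw":[0,0.35,0.35,0.35,0.35,0.35,0.35,0.35],"xyz":[[0,0,-0.02],[0,0,0],[0,0,0],[0,0,0],[0,0,-0.3],[0,0,-0.5],[0,0,-0.5],[0,0,0]],"twist":[[0,0,0],[0,0,0],[0,0,0],[0,0,0],[0,0,0],[0,0,0],[0,0,0],[0,0,0]]}'
python3 -m jog '{"claw":[0.45,0.45,0.45,0.45,0.45],"xyz":[[-0.53,-0.181,0],[-0.53,-0.181,0],[-0.53,-0.181,0],[-0.53,-0.181,0],[-0.53,-0.181,0]],"twist":[[0,0,0],[0,0,0],[0,0,0],[0,0,0],[0,0,0]]}'
python3 -m jog '{"claw":[0.45,0.45,0.45,0.45,0.45,0.45,0.45,0.45,0.45,0.45,0.45],"xyz":[[0,0,0],[0,0,0],[0,0,0],[0,0,0],[0,0,0],[0,0,0],[0,0,0],[0,0,0],[0,0,0],[0,0,0],[0,0,0]],"twist":[[0,0,-0.0569],[0,0,-0.0569],[0,0,-0.0569],[0,0,-0.0569],[0,0,-0.0569],[0,0,-0.0569],[0,0,-0.0569],[0,0,-0.0569],[0,0,-0.0569],[0,0,-0.0569],[0,0,0]]}'
python3 -c "
from h import *
w=img('wrist')
print('D',fit(w,385,-300,106)); go(385.2,-300,35,196)
"
```

```text
clock: 23.32
eef_pos: [461.2, -30.1, 190.4]
tool_rot: [3.134, 0.001, 1.632]
force: [0.2, 0.8, -0.4]
width: 29.6
gripper_force: 0.0
clock: 23.95
eef_pos: [383.5, -301.7, 186.3]
tool_rot: [-3.14, -0.001, 1.633]
force: [0.7, 0.5, 0.1]
width: 38.1
gripper_force: 0.0
clock: 25.32
eef_pos: [384.2, -299.9, 186.2]
tool_rot: [3.139, -0.0, -2.865]
force: [-0.5, 0.4, 0.1]
width: 38.5
gripper_force: 0.0
D (np.float64(383.7), np.float64(-298.9), np.float64(105.1), np.float64(4.89))
shift/100: [-0.009 -0.003  1.514] twist z total: -0.0013 tilt [-0.002  -0.0005]
```

```bash
python3 -m jog '{"claw":[0.45,0.45,0.45,0.45,0,0,0,0,0,0,0,0],"xyz":[[0,0,0.5],[0,0,0.5],[0,0,0.51],[0,0,0],[0,0,0],[0,0,0],[0,0,0],[0,0,0],[0,0,0],[0,0,-0.5],[0,0,-0.5],[0,0,-0.5]],"twist":[[0,0,0],[0,0,0],[0,0,0],[0,0,0],[0,0,0],[0,0,0],[0,0,0],[0,0,0],[0,0,0],[0,0,0],[0,0,0],[0,0,0]]}'
python3 -m jog '{"claw":[0,0,0,0,0],"xyz":[[-0.273,0.406,0],[-0.273,0.406,0],[-0.273,0.406,0],[-0.273,0.406,0],[-0.273,0.406,0]],"twist":[[0,0,0],[0,0,0],[0,0,0],[0,0,0],[0,0,0]]}'
python3 -m jog '{"claw":[0,0,0,0,0,0,0,0,0,0,0],"xyz":[[0,0,0],[0,0,0],[0,0,0],[0,0,0],[0,0,0],[0,0,0],[0,0,0],[0,0,0],[0,0,0],[0,0,0],[0,0,0]],"twist":[[0,0,0.0567],[0,0,0.0567],[0,0,0.0567],[0,0,0.0567],[0,0,0.0567],[0,0,0.0567],[0,0,0.0567],[0,0,0.0567],[0,0,0.0567],[0,0,0.0567],[0,0,0]]}'
python3 -c "
from h import *
go(461,-67.2,60,93.5)"
```

```text
clock: 26.88
eef_pos: [384.4, -300.4, 188.6]
tool_rot: [-3.141, -0.0, -2.863]
force: [0.4, -1.8, 0.0]
width: 7.6
gripper_force: 60.8
clock: 27.5
eef_pos: [460.6, -66.5, 187.1]
tool_rot: [-3.14, 0.001, -2.864]
force: [-0.1, -0.7, -1.2]
width: 7.8
gripper_force: 60.8
clock: 28.88
eef_pos: [460.3, -67.5, 187.1]
tool_rot: [3.141, 0.001, 1.641]
force: [-0.1, 0.5, -1.3]
width: 7.8
gripper_force: 60.8
shift/100: [0.003 0.008 1.271] twist z total: 0.0028 tilt [-0.0009  0.0007]
```

```bash
python3 -m jog '{"claw":[0,0,0,0,0,0,0],"xyz":[[0.003,0.006,0.3],[0,0,0.4],[0,0,0.3],[0,0,0.26],[0,0,0],[0,0,0.02],[0,0,0]],"twist":[[0,0,0.0028],[0,0,0],[0,0,0],[0,0,0],[0,0,0],[0,0,0],[0,0,0]]}'
python3 -m jog '{"claw":[0.35,0.35,0.35,0.35,0.35,0.35,0.35],"xyz":[[0,0,0],[0,0,0],[0,0,0],[0,0,-0.3],[0,0,-0.5],[0,0,-0.5],[0,0,0]],"twist":[[0,0,0],[0,0,0],[0,0,0],[0,0,0],[0,0,0],[0,0,0],[0,0,0]]}'
python3 -c "
from h import *
t=img('top'); print('cover',optics.boxes_of('top','cover')[:2])
go(452,308,220,90)"
```

```text
clock: 29.75
eef_pos: [461.1, -67.3, 59.1]
tool_rot: [3.141, -0.0, 1.63]
force: [-0.0, 0.1, -0.8]
width: 7.9
gripper_force: 65.6
clock: 30.62
eef_pos: [463.2, -67.3, 191.7]
tool_rot: [3.134, 0.001, 1.63]
force: [1.1, -0.2, -0.0]
width: 29.6
gripper_force: 0.0
cover [{'rect': [78.8, 207.9, 80.3, 82.6], 'score': 0.81}]
shift/100: [ 3.754  0.134 -0.314] twist z total: 0.0187 tilt [-0.0005  0.0006]
```

```bash
python3 -m jog '{"claw":[0.6,0.6,0.6,0.6,0.6,0.6,0.6],"xyz":[[0.547,0.02,-0.05],[0.547,0.02,-0.05],[0.547,0.02,-0.05],[0.547,0.02,-0.05],[0.547,0.02,-0.05],[0.547,0.02,-0.05],[0,0,0]],"twist":[[0,0,0],[0,0,0],[0,0,0],[0,0,0],[0,0,0],[0,0,0],[0,0,0]]}'
python3 -c "
from h import *
p,r,s=pose(); print(p,r)
w=img('wrist'); t=img('top'); a=cv2.resize(w['bgr'],None,fx=.78,fy=.78*1,interpolation=cv2.INTER_AREA)
b=cv2.resize(t['bgr'][170:290,70:370],None,fx=2.66,fy=2.5,interpolation=cv2.INTER_CUBIC)
o=np.zeros((600,800,3),np.uint8); o[:300,:a.shape[1]]=a; o[300:300+b.shape[0],:b.shape[1]]=b[:300,:800]; cv2.imwrite('pics/m4.png',o)
" ; python3 - <<'E'
from h import *
w=img('wrist'); cv2.imwrite('pics/w4.png',cv2.resize(w['bgr'],(800,600),interpolation=cv2.INTER_CUBIC)); np.save('w4.npy',w,allow_pickle=True)
t=img('top');np.save('t4.npy',t,allow_pickle=True)
E
```

```text
clock: 31.6
eef_pos: [451.4, 266.6, 217.3]
tool_rot: [-3.14, -0.003, 1.638]
force: [0.8, -1.3, -0.2]
width: 51.6
gripper_force: 0.0
[451.44660233 266.56576616 217.32331474] [-3.13990753e+00 -3.00424348e-03  1.63832248e+00]
```

View pics/w4.png

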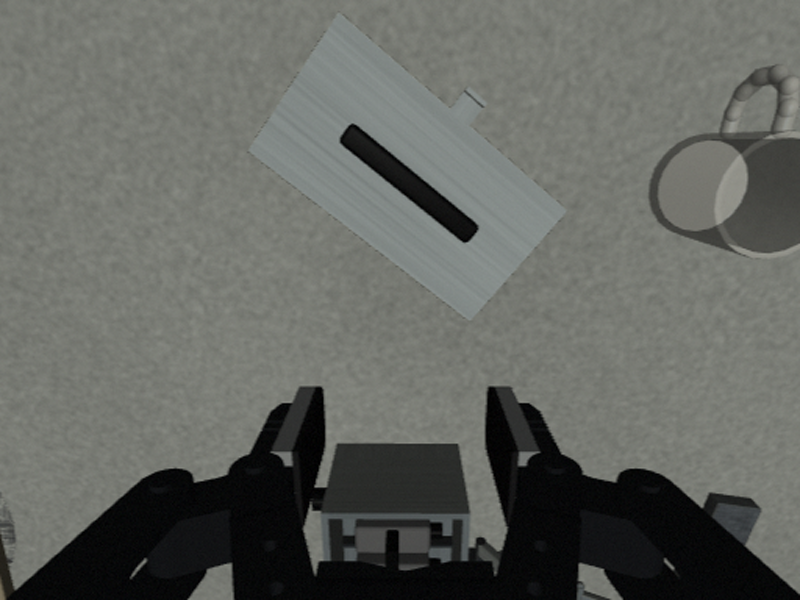

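The wrist view shows the cover plate's corners at (340,13), (566,212), (470,320) and (249,151). The keeper is at (468,105) and the grip bar runs from (345,130) to (473,237).

```bash
python3 - <<'E'
from h import *
from scipy.optimize import least_squares
w=np.load('w4.npy',allow_pickle=True).item(); t=np.load('t4.npy',allow_pickle=True).item()
g=cv2.cvtColor(w['bgr'],cv2.COLOR_BGR2GRAY)
px=np.array([(340,13),(566,212),(470,320),(249,151)])/1.5625-.2
C=np.array([[52,97.5],[52,-97.5],[-52,-97.5],[-52,97.5]])
def P(q,C,z): c,s=np.cos(q[2]),np.sin(q[2]); return np.c_[q[0]+c*C[:,0]-s*C[:,1],q[1]+s*C[:,0]+c*C[:,1],np.full(len(C),z)]
r=least_squares(lambda q:(proj(w,P(q,C,14))-px).ravel(),[452,308,.9]); print(r.x[:2],np.degrees(r.x[2]),r.fun.round(2))
for n,d,roi in(('w',w,(200,70,320,160)),('t',t,(95,225,140,270))):
    gg=cv2.cvtColor(d['bgr'],cv2.COLOR_BGR2GRAY); m=np.zeros_like(gg); x0,y0,x1,y1=roi; m[y0:y1,x0:x1]=gg[y0:y1,x0:x1]<75
    k,l,st,ce=cv2.connectedComponentsWithStats(m); i=1+st[1:,4].argmax(); pts=np.argwhere(l==i)[:,::-1].astype(np.float32)
    v=cv2.fitLine(pts,cv2.DIST_L2,0,.01,.01).ravel(); print(n,st[i],ray(d,ce[i],50)[0].round(1)); q=ray(d,[ce[i]-30*v[:2],ce[i]+30*v[:2]],50); dd=q[1]-q[0]; print('bar ang',np.degrees(np.arctan2(dd[1],dd[0])))
t=np.load('t4.npy',allow_pickle=True).item()
for q in ((456.5,6.7,3.5),(454.2,43.6,3.5),(458.8,-30.2,3.5),(461,-67.2,3.5)): print(fit(t,*q))
go(452,308,120,142)
E
```

```text
[451.05487136 317.69318921] 55.142712354921024 [-0.48 -1.19  1.94 -0.08 -0.03  2.1  -1.33  0.12]
w [ 218   79   88   76 1611] [449.  319.8  50. ]
bar ang -34.75780586931655
t [  95  225   35   45 1021] [448.8 327.5  50. ]
bar ang -11.038264763243234
(np.float64(455.9), np.float64(5.4), np.float64(3.4), np.float64(16.84))
(np.float64(454.0), np.float64(43.2), np.float64(2.2), np.float64(14.01))
(np.float64(459.8), np.float64(-31.8), np.float64(3.6), np.float64(17.02))
(np.float64(460.0), np.float64(-67.4), np.float64(2.3), np.float64(17.73))
shift/100: [0.488 0.018 0.971] twist z total: -0.2705 tilt [-0.0024  0.0024]
```

```bash
python3 -m jog '{"claw":[0.6,0.6,0.6,0.6,0.6,0.6,0.6,0.6,0.6,0.6],"xyz":[[0.523,0.026,0],[0,0,0],[0,0,0],[0,0,0],[0,0,0],[0,0,0],[0,0,0.4],[0,0,0.4],[0,0,0.35],[0,0,0]],"twist":[[0,0,0],[0,0,-0.057],[0,0,-0.057],[0,0,-0.057],[0,0,-0.057],[0,0,-0.057],[0,0,0],[0,0,0],[0,0,0],[0,0,0]]}'
python3 - <<'E'
from h import *
p,r,s=pose(); print(p,r)
w=img('wrist'); cv2.imwrite('pics/w5.png',w['bgr'])
for n in('scene','top'): print(n,[(b['rect'],b['score']) for b in optics.boxes_of(n,'cover')[:2]]) if img(n) else 0
go(450.5,319,27,145.2)
E
```

```text
clock: 33.05
eef_pos: [451.8, 310.2, 100.9]
tool_rot: [-3.135, -0.001, 2.523]
force: [1.3, 0.5, 0.0]
width: 51.3
gripper_force: 0.0
[451.83925892 310.17147388 100.9189255 ] [-3.13500849e+00 -1.07425065e-03  2.52338601e+00]
scene [([354.5, 214.0, 77.5, 59.8], 0.81)]
top [([95.9, 209.8, 64.2, 59.4], 0.8)]
shift/100: [0.056 0.022 0.779] twist z total: -0.003 tilt [-0.0025  0.0008]
```

View pics/w5.png

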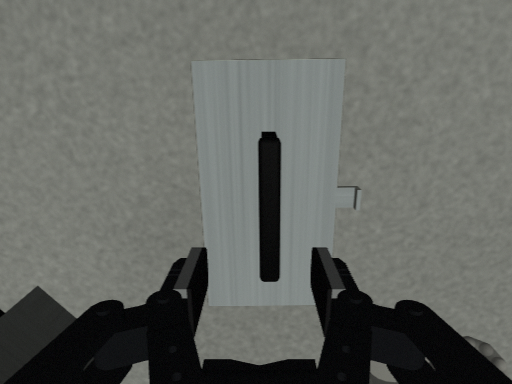

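```bash
python3 - <<'E'
from h import *
from scipy.optimize import least_squares
w=img('wrist')
def P(q,C): c,s=np.cos(q[2]),np.sin(q[2]); C=np.array(C,float); return np.c_[q[0]+c*C[:,0]-s*C[:,1],q[1]+s*C[:,0]+c*C[:,1],C[:,2]]
L=[[52,97.5,14],[-52,97.5,14],[-52,-97.5,14],[0,50,52],[0,-50,52]]; px=np.array([(345,59),(193,62),(208,305),(269,138),(269.5,281)])
r=least_squares(lambda q:(proj(w,P(q,L))-px).ravel(),[450,319,.96]); print(r.x[:2],np.degrees(r.x[2]),r.fun.reshape(-1,2).round(1))
p,rr,s=pose(); go(r.x[0],r.x[1],27,90+np.degrees(r.x[2]))
E
```

```text
[453.8914242  322.51815642] 55.209267164093035 [[ 0.2  0.6]
 [-1.7 -1. ]
 [ 0.2 -0.7]
 [ 1.1  0.9]
 [ 0.2  0.1]]
shift/100: [0.049 0.071 0.778] twist z total: -0.0031 tilt [-0.0024  0.0009]
```

```bash
python3 -m jog '{"claw":[0.6,0.6,0.6,0.6,0.6,0,0,0,0,0,0,0],"xyz":[[0.05,0.05,0],[0,0,0.3],[0,0,0.3],[0,0,0.12],[0,0,0],[0,0,0],[0,0,0],[0,0,0],[0,0,0],[0,0,0],[0,0,0],[0,0,0]],"twist":[[0,0,-0.003],[0,0,0],[0,0,0],[0,0,0],[0,0,0],[0,0,0],[0,0,0],[0,0,0],[0,0,0],[0,0,0],[0,0,0],[0,0,0]]}'
```

```text
clock: 34.85
eef_pos: [451.6, 319.8, 32.4]
tool_rot: [-3.141, 0.001, 2.534]
force: [-2.0, -1.0, 5.8]
width: 12.7
gripper_force: 59.8
```

```bash
python3 -m jog '{"claw":[0,0,0,0,0,0,0],"xyz":[[0,0,-0.1],[0,0,-0.3],[0,0,-0.4],[0,0,-0.4],[0,0,-0.4],[0,0,0],[0,0,0]],"twist":[[0,0,0],[0,0,0],[0,0,0],[0,0,0],[0,0,0],[0,0,0],[0,0,0]]}'
python3 -m jog '{"claw":[0,0,0,0,0,0,0,0,0],"xyz":[[-0.233,-0.314,0],[-0.233,-0.314,0],[-0.233,-0.314,0],[-0.233,-0.314,0],[-0.233,-0.314,0],[-0.233,-0.314,0],[-0.233,-0.314,0],[-0.233,-0.314,0],[0,0,0]],"twist":[[0,0,0],[0,0,0],[0,0,0],[0,0,0],[0,0,0],[0,0,0],[0,0,0],[0,0,0],[0,0,0]]}'
python3 -m jog '{"claw":[0,0,0,0,0,0,0,0],"xyz":[[0,0,0],[0,0,0],[0,0,0],[0,0,0],[0,0,0],[0,0,0],[0,0,0],[0,0,0]],"twist":[[0,0,0.041],[0,0,0.041],[0,0,0.041],[0,0,0.041],[0,0,0.041],[0,0,0.041],[0,0,0.041],[0,0,0]]}'
python3 - <<'E'
from h import *
t=img('top'); cv2.imwrite('pics/t6.png',cv2.resize(t['bgr'][150:300,170:320],None,fx=4,fy=4,interpolation=cv2.INTER_CUBIC)); np.save('t6.npy',t,allow_pickle=True); 
w=img('wrist'); cv2.imwrite('pics/w6.png',w['bgr']); np.save('w6.npy',w,allow_pickle=True)
go(461.5,7,160,93.5)
E
```

```text
clock: 35.72
eef_pos: [451.1, 319.1, 190.2]
tool_rot: [-3.139, -0.0, 2.534]
force: [0.2, -0.5, -7.2]
width: 12.5
gripper_force: 59.2
clock: 36.85
eef_pos: [459.6, 3.3, 189.2]
tool_rot: [-3.136, -0.003, 2.528]
force: [-0.3, 0.5, -6.3]
width: 12.7
gripper_force: 59.5
clock: 37.85
eef_pos: [460.6, 8.5, 190.3]
tool_rot: [-3.139, -0.0, 1.636]
force: [0.1, 1.1, -6.0]
width: 12.7
gripper_force: 59.5
shift/100: [-0.014  0.005  0.306] twist z total: 0.0015 tilt [-0.0016 -0.0004]
```

View pics/t6.png

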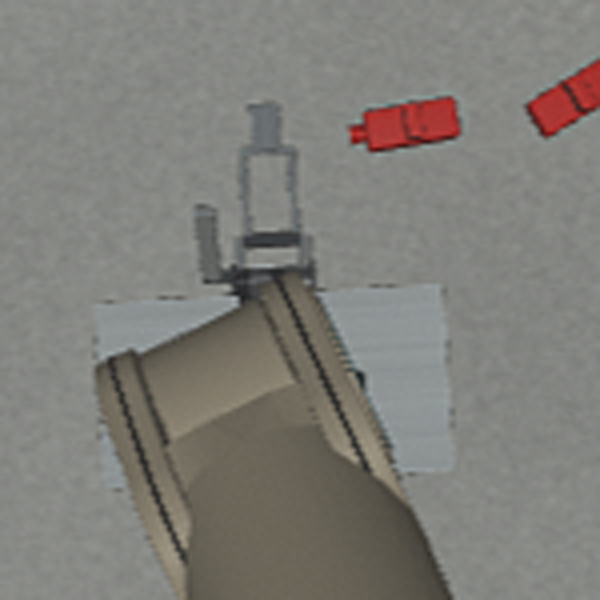

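```bash
python3 - <<'E'
from h import *
from scipy.optimize import least_squares
t=np.load('t6.npy',allow_pickle=True).item()
def P(q,C): c,s=np.cos(q[2]),np.sin(q[2]); C=np.array(C,float); return np.c_[q[0]+c*C[:,0]-s*C[:,1],q[1]+s*C[:,0]+c*C[:,1],C[:,2]]
for n in(3,4):
  for z in(172,):
    L=np.array([[52,97.5,z],[52,-97.5,z],[-52,-97.5,z],[-52,97.5,z]])[:n]; px=(np.array([(96,304),(441,285),(452,470),(107,489)])/4+[170,150]-.38)[:n]
    r=least_squares(lambda q:(proj(t,P(q,L))-px).ravel(),[460,7,.06]); print(r.x[:2],np.degrees(r.x[2]),r.fun.reshape(-1,2).round(1))
E
```

```text
[460.31040573   6.46065162] 3.6077089652362537 [[-0.6 -0.1]
 [ 0.3 -0.2]
 [ 0.3  0.3]]
[460.59433266   5.82985386] 3.653996136505647 [[-0.4 -0.2]
 [ 0.6 -0.4]
 [ 0.6  0.2]
 [-0.8  0.4]]
```

View pics/w6.png

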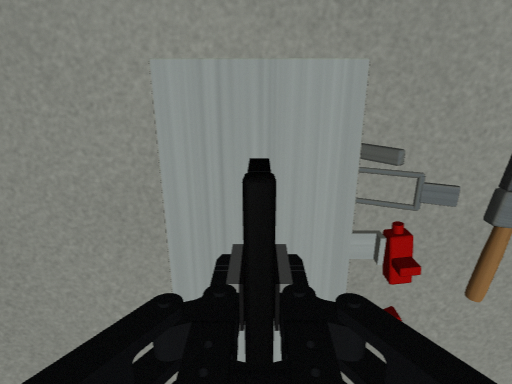

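The wrist view shows the cover held square, with the keeper pointing right at (375,245), in line with the latch. Top view: cover at (460.4, 6.2), box at (461.2, 5.3), so only about 1 mm to correct.

```bash
python3 -m jog '{"claw":[0,0,0,0,0,0],"xyz":[[-0.011,0.008,0.2],[0,0,0.2],[0,0,0.15],[0,0,0.15],[0,0,0],[0,0,0]],"twist":[[0,0,0],[0,0,0],[0,0,0],[0,0,0],[0,0,0],[0,0,0]]}'
python3 -c "
from h import *
go(461.5,7.3,105,93.55)"
```

```text
clock: 38.7
eef_pos: [462.7, 7.0, 121.6]
tool_rot: [3.141, -0.0, 1.634]
force: [-0.6, -0.4, -6.6]
width: 12.6
gripper_force: 59.6
shift/100: [ 0.004 -0.012  0.166] twist z total: 0.0004 tilt [-0.0004 -0.0004]
```

```bash
python3 -m jog '{"claw":[0,0,0,0],"xyz":[[0.004,-0.012,0.04],[0,0,0.04],[0,0,0.02],[0,0,0]],"twist":[[0,0,0],[0,0,0],[0,0,0],[0,0,0]]}'
python3 -m jog '{"claw":[0,0,0],"xyz":[[0,0,0.02],[0,0,0.02],[0,0,0]],"twist":[[0,0,0],[0,0,0],[0,0,0]]}'
```

```text
clock: 39.2
eef_pos: [461.1, 7.1, 111.2]
tool_rot: [-3.141, -0.0, 1.633]
force: [-0.0, -0.1, -7.1]
width: 12.7
gripper_force: 59.5
clock: 39.58
eef_pos: [461.0, 7.1, 107.2]
tool_rot: [-3.141, -0.0, 1.633]
force: [0.6, -0.5, -6.4]
width: 12.7
gripper_force: 59.5
```

No contact so far; the plug is entering freely. I'll lower it the last bit.

```bash
python3 -m jog '{"claw":[0,0,0],"xyz":[[0,0,0.015],[0,0,0.015],[0,0,0]],"twist":[[0,0,0],[0,0,0],[0,0,0]]}'
python3 -m jog '{"claw":[0,0],"xyz":[[0,0,0.012],[0,0,0]],"twist":[[0,0,0],[0,0,0]]}'
```

```text
clock: 39.95
eef_pos: [461.4, 7.1, 105.4]
tool_rot: [3.141, 0.001, 1.633]
force: [-3.2, 0.5, 7.2]
width: 12.9
gripper_force: 61.4
clock: 40.2
eef_pos: [461.4, 7.1, 105.3]
tool_rot: [3.14, 0.002, 1.633]
force: [-6.0, 0.0, 21.9]
width: 12.5
gripper_force: 63.3
```

```bash
python3 -m jog '{"claw":[0.4,0.4,0.4,0.4,0.4,0.4,0.4,0.4,0.4],"xyz":[[0,0,-0.02],[0,0,0],[0,0,0],[0,0,-0.3],[0,0,-0.4],[0,0,-0.4],[0,0,-0.3],[0,0,0],[0,0,0]],"twist":[[0,0,0],[0,0,0],[0,0,0],[0,0,0],[0,0,0],[0,0,0],[0,0,0],[0,0,0],[0,0,0]]}'
python3 - <<'E'
from h import *
w=img('wrist'); cv2.imwrite('pics/w7.png',cv2.resize(w['bgr'],(800,600),interpolation=cv2.INTER_CUBIC)); np.save('w7.npy',w,allow_pickle=True)
s=img('scene');np.save('s7.npy',s,allow_pickle=True); t=img('top');np.save('t7.npy',t,allow_pickle=True)
p,r,_=pose(); print(p,r); b=np.radians(3.55); c,si=np.cos(b),np.sin(b)
B=lambda P:np.array([[461.4+c*x-si*y,7.1+si*x+c*y,z] for x,y,z in P])
print((proj(w,B([(52,97.5,87),(52,-97.5,87),(-52,-97.5,87),(-52,97.5,87),(66.5,0,93.5),(65,0,52)]))*1.5625).round())
E
```

```text
clock: 41.32
eef_pos: [460.6, 6.8, 244.4]
tool_rot: [-3.14, 0.0, 1.633]
force: [0.6, -0.1, 0.1]
width: 34.2
gripper_force: 0.0
[460.42756045   6.9582793  244.04876489] [-3.13910471e+00 -2.45941884e-04  1.63322036e+00]
[[501. 114.]
 [483. 419.]
 [332. 418.]
 [316. 113.]
 [517. 284.]
 [502. 268.]]
```

View pics/w7.png

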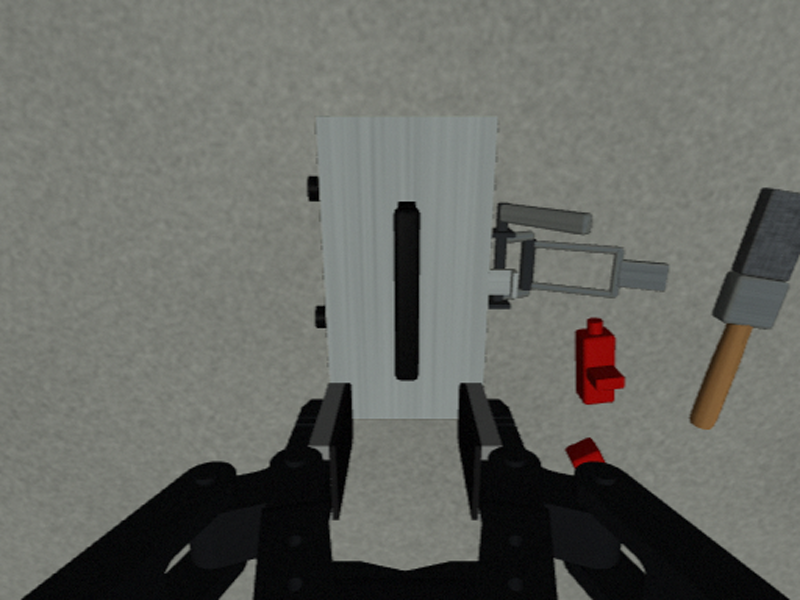

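The cover is seated square: its corners at (316,117) and (497,116) match the prediction, and the keeper lip at (516,283) is over the latch. The loop's tab end is at (667,278), the crossbar at (617,272) and the handle end at (590,224). Now I'll fit the latch angles.

```bash
cat >> h.py <<'E'
def latch(L,lam):
    u=L-np.radians(20); H=np.array([65+24*np.sin(u),0,52-24*np.cos(u)]); d=np.array([np.sin(lam),0,np.cos(lam)]); a=L+np.radians(60); hd=np.array([np.sin(a),0,-np.cos(a)])
    return dict(H=H,bar=H+59*d,tab=H+79*d,end=H+89*d,hend=np.array([65,38,52])+66*hd,lend=np.array([65,38,52])+58*hd)
def W(P,o=(461.4,7.1),yaw=3.55):
    c,s=np.cos(np.radians(yaw)),np.sin(np.radians(yaw)); P=np.atleast_2d(P); return np.c_[o[0]+c*P[:,0]-s*P[:,1],o[1]+s*P[:,0]+c*P[:,1],P[:,2]]
E
python3 - <<'E'
from h import *
from scipy.optimize import least_squares
w=np.load('w7.npy',allow_pickle=True).item(); t=np.load('t6.npy',allow_pickle=True).item()
ow=np.array([(617,272),(667,278),(590,222)])/1.5625+[2.0,0]
ot=np.array([(284,103),(275,36),(186,192)])/6+[190,170]-.42
def f(q):
    k=latch(*q); P=np.array([k['bar'],k['end'],k['hend']])
    return np.r_[(proj(w,W(P))-ow).ravel(),(proj(t,W(P,(461.2,5.26),3.6))-ot).ravel()]
for q0 in((1.6,.5),(1.6,1.1)):
    r=least_squares(f,q0); print(r.x,r.cost,r.fun.reshape(-1,2).round(1))
    print({k:v.round(1) for k,v in latch(*r.x).items()}, W(latch(*r.x)['tab']).round(1))
s=np.load('s7.npy',allow_pickle=True).item(); k=latch(*r.x); q=proj(s,W([k['tab'],k['end'],k['bar'],k['H'],k['hend']])); print(q.round(1))
c=s['bgr'][190:250,245:325].copy(); c=cv2.resize(c,None,fx=8,fy=8,interpolation=cv2.INTER_CUBIC)
for a in q: cv2.circle(c,tuple(int(v) for v in (a-[245,190])*8+4),4,(0,0,255),1)
cv2.imwrite('pics/s7.png',c)
E
```

```text
[1.45808326 1.15423907] 2.736867813559824 [[-1.   0.5]
 [-0.7 -0.3]
 [-0.4  1.7]
 [-0.7  0.3]
 [ 0.1 -0.1]
 [ 0.1  0.2]]
{'H': array([86.5,  0. , 41.3]), 'bar': array([140.4,   0. ,  65.2]), 'tab': array([158.7,   0. ,  73.3]), 'end': array([167.9,   0. ,  77.3]), 'hend': array([104.2,  38. , 105.1]), 'lend': array([99.5, 38. , 98.6])} [[619.8  16.9  73.3]]
[1.45808339 1.15424115] 2.736867813909773 [[-1.   0.5]
 [-0.7 -0.3]
 [-0.4  1.7]
 [-0.7  0.3]
 [ 0.1 -0.1]
 [ 0.1  0.2]]
{'H': array([86.5,  0. , 41.3]), 'bar': array([140.4,   0. ,  65.2]), 'tab': array([158.7,   0. ,  73.3]), 'end': array([167.9,   0. ,  77.3]), 'hend': array([104.2,  38. , 105.1]), 'lend': array([99.5, 38. , 98.6])} [[619.8  16.9  73.3]]
[[261.7 229.5]
 [260.2 231.5]
 [264.7 225.6]
 [272.9 215. ]
 [284.9 210.9]]
```

View pics/s7.png

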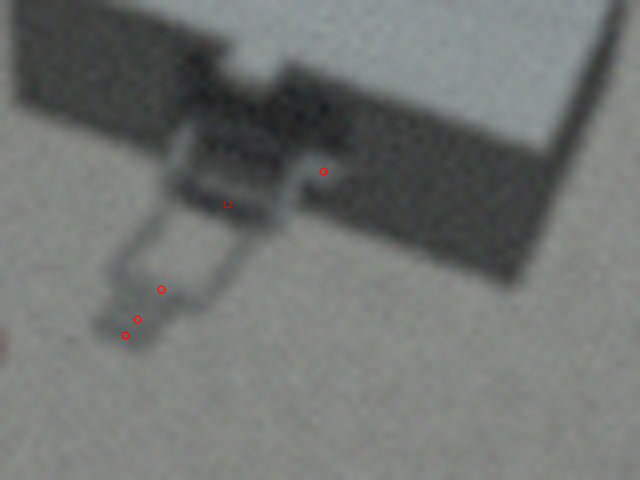

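```bash
python3 -m jog '{"claw":[0.4,0.4,0.4,0.4,0.4,0.4,0.4,0.4,0.4,0.4],"xyz":[[0,0,0],[0,0,0],[0,0,0],[0,0,0],[0,0,0],[0,0,0],[0,0,0],[0,0,0],[0,0,0],[0,0,0]],"twist":[[0,0,0.0556],[0,0,0.0556],[0,0,0.0556],[0,0,0.0556],[0,0,0.0556],[0,0,0.0556],[0,0,0.0556],[0,0,0.0556],[0,0,0.0556],[0,0,0]]}'
python3 -m jog '{"claw":[0.4,0.4,0.4,0.4,0.4,0.4,0.4],"xyz":[[0.4,0,0],[0.4,0,0],[0.4,0,0],[0.396,0,0],[0,0,0.5],[0,0,0.5],[0,0,0]],"twist":[[0,0,0],[0,0,0],[0,0,0],[0,0,0],[0,0,0],[0,0,0],[0,0,0]]}'
python3 - <<'E'
from h import *
w=img('wrist'); cv2.imwrite('pics/w8.png',cv2.resize(w['bgr'],(800,600),interpolation=cv2.INTER_CUBIC))
k=latch(1.458,1.154); print((proj(w,W([k['tab'],k['end'],k['bar']]))*1.5625).round(), pose()[2]['qpos'].round(2))
go(619.8,16.9,63.3,3.55)
E
```

```text
clock: 42.72
eef_pos: [460.8, 7.2, 244.4]
tool_rot: [3.141, 0.002, 0.063]
force: [0.0, 0.2, 0.0]
width: 34.4
gripper_force: 0.0
clock: 43.6
eef_pos: [616.9, 16.6, 140.9]
tool_rot: [-3.141, 0.01, 0.064]
force: [-0.2, -0.2, -0.3]
width: 34.4
gripper_force: 0.0
[[405. 323.]
 [405. 306.]
 [405. 353.]] [ 0.02  0.69 -0.15  1.68  0.13  0.78 -1.7 ]
shift/100: [ 0.005 -0.001  0.805] twist z total: 0.0004 tilt [-0.0003  0.0041]
```

View pics/w8.png

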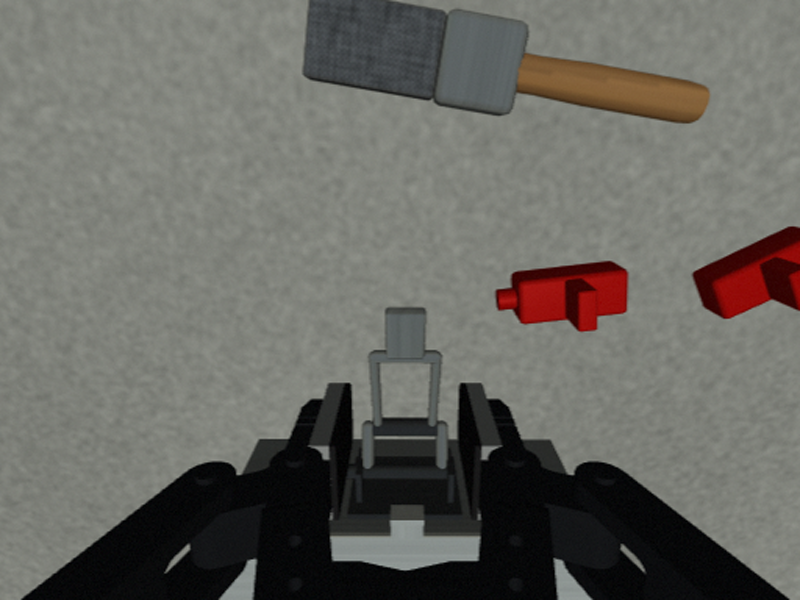

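The wrist view shows the tab at columns 385–425, rows 308–355, centred between the fingers and where predicted. I'll descend, pinch it and compute the lift path.

```bash
python3 -m jog '{"claw":[0.4,0.4,0.4,0.4,0.4,0,0,0,0,0,0],"xyz":[[0,0,0.3],[0,0,0.3],[0,0,0.16],[0,0,0],[0,0,0],[0,0,0],[0,0,0],[0,0,0],[0,0,0],[0,0,0],[0,0,0]],"twist":[[0,0,0],[0,0,0],[0,0,0],[0,0,0],[0,0,0],[0,0,0],[0,0,0],[0,0,0],[0,0,0],[0,0,0],[0,0,0]]}'
python3 - <<'E'
from h import *
from scipy.optimize import fsolve
pts=[(1.458,1.154),(1.5,1.0),(1.55,.8),(1.6,.6),(1.65,.4),(1.7,.2),(1.7,0),(1.7,-.2),(1.7,-.35),(1.7,-.45),(1.7,-.51)]
for b in((60,95),(60,92),(60,90.5)): pts.append(tuple(fsolve(lambda q:(latch(*q)['bar']-[b[0],0,b[1]])[[0,2]],[1.4,-.45])))
pt=None
for q in pts:
    k=latch(*q); T=k['tab']; print(np.round(q,2),'bar',k['bar'].round(1)[[0,2]],'T',T.round(1)[[0,2]], 'd', None if pt is None else ((T-pt)[[0,2]]/100).round(3)); pt=T
E
```

```text
clock: 45.02
eef_pos: [620.8, 16.8, 69.2]
tool_rot: [-3.142, -0.0, 0.061]
force: [2.5, -0.7, 1.5]
width: 15.7
gripper_force: 58.5
[1.46 1.15] bar [140.4  65.2] T [158.7  73.3] d None
[1.5 1. ] bar [136.6  74.1] T [153.4  84.9] d [-0.053  0.116]
[1.55 0.8 ] bar [129.7  84.4] T [144.   98.4] d [-0.093  0.135]
[1.6 0.6] bar [121.1  93.1] T [132.4 109.7] d [-0.117  0.113]
[1.65 0.4 ] bar [111.1  99.9] T [118.9 118.4] d [-0.135  0.087]
[1.7 0.2] bar [100.1 104.6] T [104.1 124.2] d [-0.148  0.058]
[1.7 0. ] bar [ 88.4 105.8] T [ 88.4 125.8] d [-0.157  0.016]
[ 1.7 -0.2] bar [ 76.7 104.6] T [ 72.7 124.2] d [-0.157 -0.016]
[ 1.7  -0.35] bar [ 68.2 102.2] T [ 61.3 121. ] d [-0.114 -0.032]
[ 1.7  -0.45] bar [62.8 99.9] T [ 54.1 117.9] d [-0.073 -0.031]
[ 1.7  -0.51] bar [59.6 98.3] T [ 49.9 115.7] d [-0.042 -0.022]
[ 1.52 -0.48] bar [60. 95.] T [ 50.8 112.8] d [ 0.01  -0.029]
[ 1.32 -0.43] bar [60. 92.] T [ 51.6 110.1] d [ 0.008 -0.026]
[ 1.2 -0.4] bar [60.  90.5] T [ 52.2 108.9] d [ 0.006 -0.012]
```

```bash
python3 -m jog '{"claw":[0,0,0,0,0,0],"xyz":[[-0.053,0,-0.116],[-0.093,0,-0.135],[-0.117,0,-0.113],[-0.135,0,-0.087],[-0.148,0,-0.058],[0,0,0]],"twist":[[0,0,0],[0,0,0],[0,0,0],[0,0,0],[0,0,0],[0,0,0]]}'
python3 - <<'E'
from h import *
p,r,s=pose(); c,si=np.cos(.062),np.sin(.062); d=p-[461.4,7.1,0]; print('box TCP',(c*d[0]+si*d[1]).round(1),(-si*d[0]+c*d[1]).round(1),p[2].round(1),'want T 104.1 124.2')
w=img('wrist'); cv2.imwrite('pics/w9.png',w['bgr'][150:384,130:400])
k=latch(1.7,.2); print((proj(w,W([k['end'],k['bar'],k['H'],k['hend']]))-[130,150]).round())
E
```

```text
clock: 45.78
eef_pos: [564.2, 12.9, 120.8]
tool_rot: [3.141, 0.002, 0.062]
force: [0.6, -1.5, 0.4]
width: 12.3
gripper_force: 58.3
box TCP 103.0 -0.6 120.8 want T 104.1 124.2
[[128. 117.]
 [128.  99.]
 [129.  77.]
 [ 58. 123.]]
```

View pics/w9.png

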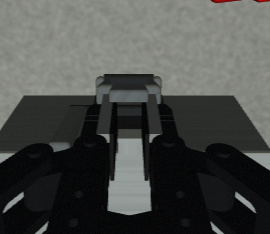

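```bash
python3 -m jog '{"claw":[0,0],"xyz":[[0,0,0],[0,0,0]],"twist":[[0,0,0],[0,0,0]]}'
python3 - <<'E'
from h import *
for n in('wrist','top','scene'):
    d=img(n); np.save(f'{n[0]}10.npy',d,allow_pickle=True)
    for l in('loop_tab','loop_bar','lever'): print(n,l,[(np.round(b['rect']).astype(int).tolist(),round(b['score'],2)) for b in optics.boxes_of(n,l)][:3])
k=latch(1.7,.2)
for n in 'wts':
    d=np.load(f'{n}10.npy',allow_pickle=True).item(); print(n,proj(d,W([k['end'],k['bar'],k['H'],k['hend']])).round(0).tolist())
w=np.load('w10.npy',allow_pickle=True).item(); g=cv2.cvtColor(w['bgr'],cv2.COLOR_BGR2GRAY)
for r in range(215,275,4): print(r,g[r,215:305:3].tolist())
E
```

```text
clock: 46.08
eef_pos: [566.0, 13.2, 119.7]
tool_rot: [3.141, 0.001, 0.061]
force: [0.8, -1.1, 1.1]
width: 12.0
gripper_force: 58.4
wrist loop_tab [([228, 233, 62, 18], 0.75)]
wrist loop_bar [([226, 233, 63, 19], 0.67), ([118, 226, 282, 80], 0.53), ([225, 224, 67, 28], 0.37)]
wrist lever [([182, 224, 111, 77], 0.57), ([230, 232, 60, 17], 0.19)]
top loop_tab [([198, 224, 84, 46], 0.3)]
top loop_bar []
top lever []
scene loop_tab [([189, 250, 71, 48], 0.17)]
scene loop_bar [([266, 204, 4, 5], 0.5)]
scene lever [([264, 197, 26, 24], 0.69)]
w [[259.0, 272.0], [259.0, 253.0], [259.0, 230.0], [188.0, 277.0]]
t [[236.0, 199.0], [236.0, 203.0], [237.0, 208.0], [220.0, 207.0]]
s [[271.0, 199.0], [271.0, 205.0], [273.0, 214.0], [287.0, 205.0]]
215 [138, 140, 146, 143, 142, 147, 139, 139, 135, 139, 134, 138, 135, 139, 141, 140, 137, 136, 139, 139, 137, 139, 139, 136, 128, 139, 145, 143, 139, 135]
219 [138, 141, 134, 139, 136, 137, 141, 133, 139, 142, 134, 139, 140, 145, 146, 141, 143, 138, 143, 141, 141, 140, 135, 134, 136, 135, 137, 135, 138, 140]
223 [138, 144, 141, 138, 141, 141, 146, 141, 13
[... 938 characters left out ...]
51 [43, 44, 43, 36, 82, 98, 48, 47, 47, 88, 91, 89, 85, 88, 91, 92, 91, 87, 88, 88, 75, 48, 49, 49, 94, 86, 35, 47, 46, 45]
255 [45, 44, 31, 4, 9, 10, 50, 49, 48, 31, 7, 44, 43, 44, 43, 42, 44, 44, 44, 2, 1, 50, 50, 49, 30, 7, 2, 13, 45, 45]
259 [25, 8, 8, 4, 6, 26, 50, 49, 48, 22, 11, 21, 25, 24, 22, 22, 24, 20, 22, 6, 7, 49, 47, 48, 39, 9, 7, 10, 7, 45]
263 [32, 9, 5, 9, 6, 41, 48, 50, 49, 11, 9, 37, 40, 44, 41, 41, 43, 40, 41, 5, 2, 48, 47, 47, 49, 7, 10, 8, 9, 31]
267 [20, 11, 9, 9, 8, 48, 49, 48, 49, 8, 6, 39, 41, 44, 43, 43, 42, 42, 44, 8, 5, 49, 48, 49, 49, 8, 8, 7, 8, 7]
271 [9, 6, 7, 10, 9, 50, 48, 48, 49, 3, 4, 17, 18, 20, 17, 18, 19, 16, 17, 7, 5, 40, 48, 50, 47, 27, 9, 12, 9, 10]
```

```bash
cat >> h.py <<'E'
def boxtcp():
    p,r,s=pose(); return np.linalg.inv(np.array([[np.cos(.062),-np.sin(.062),0],[np.sin(.062),np.cos(.062),0],[0,0,1]]))@(p-[461.4,7.1,0])
def solve(T,r):
    from scipy.optimize import fsolve
    def f(q):
        k=latch(*q); d=(k['bar']-k['H'])/59; return (k['H']+r*d-T)[[0,2]]
    return fsolve(f,[1.6,.3])
def rep(d,q):
    k=latch(*q); b=k['bar']; e=proj(d,W([b+[0,17.5,0],b-[0,17.5,0],k['H'],k['end']])).round(1)
    return dict(q=np.round(q,2),bar=b.round(1)[[0,2]],rows=e[:,1],barcols=sorted(e[:2,0]))
E
python3 - <<'E'
from h import *
w=np.load('w10.npy',allow_pickle=True).item(); t=boxtcp(); print(t)
for z in(2,5):
  for r in(74,79,84,88): print(z,r,rep(w,solve(t+[-1,0,z],r)))
E
```

```text
[104.56236068  -0.21337111 119.92610019]
2 74 {'q': array([1.81, 0.2 ]), 'bar': array([100.6, 107.2]), 'rows': array([254.6, 254.6, 230.4, 274.4]), 'barcols': [np.float64(226.7), np.float64(291.0)]}
2 79 {'q': array([1.6, 0.2]), 'bar': array([ 99.6, 102.3]), 'rows': array([251.9, 252. , 229. , 270.5]), 'barcols': [np.float64(227.6), np.float64(290.1)]}
2 84 {'q': array([1.39, 0.21]), 'bar': array([98.2, 97.5]), 'rows': array([250. , 250. , 229.1, 266.8]), 'barcols': [np.float64(228.5), np.float64(289.2)]}
2 88 {'q': array([1.21, 0.23]), 'bar': array([96.8, 93.7]), 'rows': array([249.1, 249.1, 230.2, 264.2]), 'barcols': [np.float64(229.1), np.float64(288.6)]}
5 74 {'q': array([1.94, 0.2 ]), 'bar': array([100.6, 110.2]), 'rows': array([257.2, 257.3, 232. , 278.2]), 'barcols': [np.float64(226.2), np.float64(291.5)]}
5 79 {'q': array([1.73, 0.19]), 'bar': array([ 99.8, 105.3]), 'rows': array([254.2, 254.2, 229.7, 274.2]), 'barcols': [np.float64(227.1), np.float64(290.6)]}
5 84 {'q': array([1.52, 0.2 ]), 'bar': array([ 98.7, 100.4]), 'rows': array([251.8, 251.8, 228.9, 270.3]), 'barcols': [np.float64(228.0), np.float64(289.7)]}
5 88 {'q': array([1.34, 0.21]), 'bar': array([97.5, 96.6]), 'rows': array([250.4, 250.4, 229.3, 267.4]), 'barcols': [np.float64(228.7), np.float64(289.0)]}
```

```bash
python3 - <<'E'
from h import *
from scipy.optimize import least_squares
w=np.load('w10.npy',allow_pickle=True).item(); t=boxtcp()
for L in(1.45,1.55,1.65,1.75,1.85):
  r=least_squares(lambda q:[proj(w,W(latch(L,q[0])['bar']))[0,1]-241.5,proj(w,W(latch(L,q[0])['end']))[0,1]-253],[.5]); k=latch(L,r.x[0])
  print(L,rep(w,(L,r.x[0])),'end',k['end'].round(1))
print('tips px',proj(w,W([t+[dx,dy,0] for dx in(-11,0,11) for dy in(8,)])).round(1).tolist())
g=cv2.cvtColor(w['bgr'],cv2.COLOR_BGR2GRAY)
for c in(229,259): print(c,g[222:290,c].tolist())
E
```

```text
1.45 {'q': array([1.45, 0.29]), 'bar': array([103.4,  97.6]), 'rows': array([242.1, 242.1, 228.9, 252.7]), 'barcols': [np.float64(228.2), np.float64(289.5)]} end [112.    0.  126.4]
1.55 {'q': array([1.55, 0.29]), 'bar': array([104.5,  99.8]), 'rows': array([242. , 242. , 228.9, 252.7]), 'barcols': [np.float64(227.8), np.float64(289.9)]} end [113.1   0.  128.5]
1.65 {'q': array([1.65, 0.3 ]), 'bar': array([105.5, 102. ]), 'rows': array([242.1, 242.1, 229.2, 252.7]), 'barcols': [np.float64(227.3), np.float64(290.3)]} end [114.3   0.  130.7]
1.75 {'q': array([1.75, 0.31]), 'bar': array([106.5, 104.2]), 'rows': array([242.3, 242.3, 229.9, 252.6]), 'barcols': [np.float64(226.9), np.float64(290.8)]} end [115.5   0.  132.8]
1.85 {'q': array([1.85, 0.32]), 'bar': array([107.4, 106.4]), 'rows': array([242.6, 242.6, 230.9, 252.4]), 'barcols': [np.float64(226.5), np.float64(291.2)]} end [116.7   0.  134.9]
tips px [[243.7, 278.8], [243.4, 259.8], [243.0, 239.9]]
229 [139, 139, 140, 138, 137, 136, 137, 65, 68, 81, 95, 97, 98, 79, 62, 74, 90, 100, 102, 100, 103, 100, 89, 99, 99, 97, 98, 98, 99, 97, 101, 98, 28, 5, 7, 8, 8, 4, 9, 7, 13, 16, 19, 39, 29, 33, 39, 41, 47, 41, 44, 47, 48, 48, 48, 47, 50, 48, 49, 48, 48, 50, 78, 8, 8, 9, 8, 9]
259 [137, 134, 129, 126, 93, 19, 26, 33, 36, 39, 43, 39, 37, 33, 35, 35, 36, 67, 76, 90, 97, 98, 100, 103, 102, 104, 103, 105, 105, 91, 43, 44, 43, 42, 45, 30, 17, 23, 29, 37, 39, 41, 40, 40, 41, 42, 40, 16, 19, 18, 16, 19, 18, 17, 17, 15, 16, 19, 19, 18, 27, 66, 66, 65, 67, 65, 66, 65]
```

The numbers show the tab has shifted about 7 mm outboard between the pads: loop lean 0.3, crossbar near (106, 103). I'll regrip deeper and centred.

```bash
python3 -m jog '{"claw":[0.33,0.33,0.33,0.33,0.33,0.33,0,0,0,0,0,0],"xyz":[[0,0,0],[0,0,0],[0,0,0],[0.07,0,0],[0,0,0.06],[0,0,0],[0,0,0],[0,0,0],[0,0,0],[0,0,0],[0,0,0],[0,0,0]],"twist":[[0,0,0],[0,0,0],[0,0,0],[0,0,0],[0,0,0],[0,0,0],[0,0,0],[0,0,0],[0,0,0],[0,0,0],[0,0,0],[0,0,0]]}'
cat >> h.py <<'E'
def look():
    w=img('wrist'); g=cv2.cvtColor(w['bgr'],cv2.COLOR_BGR2GRAY); print('TCP',boxtcp().round(1)); print([(np.round(b['rect'],1).tolist(),round(b['score'],2)) for b in optics.boxes_of('wrist','loop_bar')][:2])
    for c in(229,259): print(c,g[218:290:2,c].tolist())
    for r in(230,236,242,248,254): print(r,g[r,215:305:3].tolist())
    return w
E
python3 -c "
from h import *
w=look(); print(rep(w,(1.7,.3)))"
```

```text
clock: 48.18
eef_pos: [572.8, 13.9, 114.0]
tool_rot: [3.142, 0.0, 0.061]
force: [-1.2, -0.7, -0.7]
width: 16.2
gripper_force: 58.5
TCP [ 1.116e+02 -1.000e-01  1.140e+02]
[([239.1, 253.5, 36.1, 17.9], 0.88)]
229 [137, 141, 139, 144, 142, 136, 131, 136, 137, 134, 134, 135, 66, 64, 53, 46, 48, 47, 48, 48, 47, 49, 48, 48, 46, 48, 48, 47, 48, 48, 49, 49, 47, 134, 133, 24]
259 [135, 137, 139, 138, 135, 139, 136, 132, 126, 123, 96, 25, 34, 41, 40, 40, 40, 35, 34, 36, 51, 83, 94, 98, 101, 104, 102, 28, 37, 39, 41, 42, 16, 17, 18, 17]
230 [138, 138, 129, 132, 130, 134, 138, 136, 135, 136, 132, 136, 136, 138, 139, 135, 136, 131, 135, 133, 134, 135, 136, 132, 139, 137, 134, 131, 133, 132]
236 [127, 134, 138, 138, 135, 135, 140, 135, 134, 131, 133, 138, 136, 138, 127, 122, 130, 135, 138, 136, 138, 137, 132, 131, 132, 132, 128, 133, 136, 138]
242 [138, 135, 135, 132, 78, 69, 50, 36, 37, 34, 36, 34, 34, 35, 34, 34, 34, 36, 35, 34, 34, 33, 33, 41, 66, 55, 129, 131, 138, 142]
248 [128, 131, 135, 142, 94, 48, 47, 48, 15, 5, 40, 41, 41, 39, 40, 39, 39, 38, 39, 42, 24, 4, 47, 46, 48, 80, 114, 128, 134, 136]
254 [139, 73, 34, 34, 40, 47, 49, 48, 8, 18, 37, 35, 37, 35, 32, 34, 35, 32, 34, 36, 25, 6, 42, 47, 49, 47, 34, 34, 33, 131]
{'q': array([1.7, 0.3]), 'bar': array([105.9, 103.1]), 'rows': array([258.5, 258.5, 241.3, 272.7]), 'barcols': [np.float64(226.9), np.float64(291.6)]}
```

```bash
python3 -m jog '{"claw":[0,0,0,0,0,0],"xyz":[[-0.077,0,-0.022],[-0.08,0,-0.01],[-0.077,0,-0.006],[-0.08,0,0.006],[-0.077,0,0.01],[0,0,0]],"twist":[[0,0,0],[0,0,0],[0,0,0],[0,0,0],[0,0,0],[0,0,0]]}'
python3 -c "
from h import *
w=look(); 
for l in(0,-.1,-.2,-.3): print(rep(w,(1.7,l)))"
```

```text
clock: 49.02
eef_pos: [536.7, 11.9, 117.7]
tool_rot: [-3.141, -0.007, 0.061]
force: [5.7, 0.1, 0.9]
width: 15.8
gripper_force: 58.4
TCP [7.550e+01 1.000e-01 1.176e+02]
[([227.6, 196.3, 64.5, 74.0], 0.58)]
229 [78, 65, 51, 46, 47, 47, 42, 86, 101, 103, 103, 18, 17, 25, 39, 44, 50, 48, 50, 50, 49, 50, 50, 50, 48, 50, 49, 47, 51, 50, 49, 49, 48, 136, 120, 7]
259 [142, 68, 44, 22, 36, 42, 63, 43, 45, 46, 44, 44, 43, 46, 46, 43, 43, 45, 45, 45, 63, 97, 97, 98, 102, 105, 122, 154, 152, 153, 148, 151, 150, 150, 158, 155]
230 [40, 42, 42, 42, 42, 54, 62, 65, 65, 64, 64, 63, 65, 64, 65, 62, 62, 63, 63, 64, 64, 62, 64, 62, 63, 44, 29, 40, 46, 42]
236 [44, 44, 29, 43, 99, 102, 101, 103, 103, 57, 44, 43, 45, 47, 45, 43, 43, 44, 46, 45, 42, 90, 104, 101, 102, 99, 63, 44, 37, 45]
242 [45, 34, 26, 44, 17, 19, 16, 17, 20, 45, 43, 44, 47, 46, 44, 44, 44, 43, 45, 45, 42, 35, 19, 17, 18, 17, 29, 44, 19, 44]
248 [42, 18, 21, 43, 15, 52, 48, 49, 30, 44, 45, 45, 48, 47, 47, 44, 41, 47, 45, 45, 41, 41, 50, 50, 49, 25, 32, 41, 17, 27]
254 [29, 17, 9, 9, 30, 48, 48, 48, 25, 46, 45, 44, 49, 48, 45, 42, 43, 45, 46, 46, 44, 43, 49, 50, 49, 43, 10, 11, 14, 16]
{'q': array([1.7, 0. ]), 'bar': array([ 88.4, 105.8]), 'rows': array([226., 226., 193., 253.]), 'barcols': [np.float64(226.6), np.float64(293.0)]}
{'q': array([ 1.7, -0.1]), 'bar': array([ 82.5, 105.5]), 'rows': array([236. , 236. , 193. , 270.4]), 'barcols': [np.float64(227.0), np.float64(292.6)]}
{'q': array([ 1.7, -0.2]), 'bar': array([ 76.7, 104.6]), 'rows': array([245.1, 245.1, 193. , 285.7]), 'barcols': [np.float64(227.5), np.float64(292.1)]}
{'q': array([ 1.7, -0.3]), 'bar': array([ 71. , 103.1]), 'rows': array([253.3, 253.3, 193. , 298.8]), 'barcols': [np.float64(228.0), np.float64(291.5)]}
```

The crossbar is now at lean about −0.1 and the tab has lagged 5 mm. I'll regrip centred, then bring it over the lip.

```bash
python3 -m jog '{"claw":[0.33,0.33,0.33,0.33,0.33,0,0,0,0,0,0],"xyz":[[0,0,0],[0,0,0],[0,0,0],[0.07,0,0.015],[0,0,0],[0,0,0],[0,0,0],[0,0,0],[0,0,0],[0,0,0],[0,0,0]],"twist":[[0,0,0],[0,0,0],[0,0,0],[0,0,0],[0,0,0],[0,0,0],[0,0,0],[0,0,0],[0,0,0],[0,0,0],[0,0,0]]}'
python3 -c "
from h import *
w=look(); 
for l in(0,-.1,-.2): print(rep(w,(1.7,l)))"
```

```text
clock: 50.5
eef_pos: [540.9, 11.9, 114.7]
tool_rot: [3.142, 0.0, 0.061]
force: [0.2, -1.0, -0.7]
width: 16.4
gripper_force: 58.5
TCP [ 7.970e+01 -1.000e-01  1.147e+02]
[([225.5, 202.6, 66.7, 79.5], 0.8)]
229 [104, 91, 78, 73, 66, 52, 48, 48, 48, 44, 45, 65, 96, 63, 49, 50, 52, 50, 48, 51, 50, 51, 51, 52, 49, 50, 49, 49, 51, 49, 51, 51, 51, 137, 135, 48]
259 [135, 131, 140, 147, 45, 47, 21, 32, 41, 42, 40, 72, 45, 42, 44, 45, 44, 44, 45, 46, 47, 43, 44, 46, 46, 44, 62, 96, 98, 101, 105, 106, 119, 153, 151, 151]
230 [19, 21, 18, 17, 94, 47, 45, 37, 18, 17, 16, 18, 18, 19, 16, 18, 18, 19, 18, 17, 16, 19, 26, 46, 42, 60, 17, 18, 48, 47]
236 [42, 42, 41, 37, 45, 43, 44, 39, 43, 41, 42, 43, 40, 41, 42, 41, 41, 43, 42, 44, 43, 41, 42, 47, 44, 44, 24, 43, 47, 45]
242 [43, 44, 35, 42, 86, 96, 97, 98, 99, 66, 44, 45, 48, 48, 46, 45, 43, 44, 43, 44, 41, 97, 98, 97, 97, 87, 45, 41, 39, 46]
248 [43, 27, 36, 42, 46, 51, 49, 49, 11, 37, 44, 44, 48, 45, 46, 43, 44, 46, 46, 45, 43, 5, 51, 49, 50, 50, 33, 46, 18, 45]
254 [44, 13, 13, 16, 46, 50, 51, 50, 7, 44, 44, 46, 49, 45, 45, 43, 44, 46, 44, 46, 43, 7, 41, 48, 50, 49, 11, 16, 9, 36]
{'q': array([1.7, 0. ]), 'bar': array([ 88.4, 105.8]), 'rows': array([235.6, 235.6, 199.4, 265.3]), 'barcols': [np.float64(225.8), np.float64(292.9)]}
{'q': array([ 1.7, -0.1]), 'bar': array([ 82.5, 105.5]), 'rows': array([245.5, 245.5, 199.4, 282.5]), 'barcols': [np.float64(226.2), np.float64(292.5)]}
{'q': array([ 1.7, -0.2]), 'bar': array([ 76.7, 104.6]), 'rows': array([254.5, 254.6, 199.4, 297.6]), 'barcols': [np.float64(226.7), np.float64(291.9)]}
```

```bash
python3 -m jog '{"claw":[0,0,0,0,0,0,0],"xyz":[[-0.07,0,0.008],[-0.07,0,0.015],[-0.07,0,0.02],[-0.07,0,0.026],[-0.07,0,0.03],[0,0,0],[0,0,0]],"twist":[[0,0,0],[0,0,0],[0,0,0],[0,0,0],[0,0,0],[0,0,0],[0,0,0]]}'
python3 -c "
from h import *
w=look(); 
for q in((1.7,-.3),(1.7,-.4),(1.7,-.5),(1.6,-.45),(1.4,-.4)): print(rep(w,q))
print('lip',proj(w,W([[66.5,8,93.5],[66.5,-8,93.5],[65,0,93.5],[60,0,87],[52,0,87]])).round(1).tolist())
"
```

```text
clock: 51.48
eef_pos: [507.1, 10.0, 105.2]
tool_rot: [-3.141, -0.002, 0.061]
force: [4.4, -0.3, 1.3]
width: 15.9
gripper_force: 58.4
TCP [ 45.7  -0.  105.2]
[([224.3, 158.8, 66.8, 124.2], 0.79)]
229 [67, 66, 57, 81, 98, 102, 100, 99, 123, 149, 150, 150, 147, 108, 71, 48, 49, 45, 47, 50, 48, 48, 48, 47, 49, 51, 49, 49, 49, 50, 49, 48, 48, 133, 120, 8]
259 [151, 153, 55, 82, 47, 69, 68, 70, 70, 70, 70, 68, 69, 69, 68, 72, 70, 71, 69, 69, 70, 69, 69, 71, 70, 70, 70, 70, 79, 98, 94, 99, 105, 152, 146, 147]
230 [45, 43, 43, 54, 99, 100, 100, 100, 101, 67, 69, 71, 75, 71, 70, 69, 68, 72, 70, 69, 66, 83, 99, 100, 98, 97, 91, 41, 41, 44]
236 [151, 151, 151, 151, 149, 151, 152, 151, 150, 66, 70, 73, 76, 70, 70, 66, 68, 72, 71, 73, 68, 77, 150, 150, 149, 150, 151, 151, 151, 148]
242 [147, 148, 149, 148, 149, 148, 149, 149, 134, 69, 70, 72, 75, 72, 70, 67, 68, 72, 70, 71, 69, 63, 148, 151, 147, 147, 150, 147, 148, 147]
248 [147, 145, 147, 148, 147, 49, 49, 48, 39, 70, 68, 71, 73, 72, 69, 68, 68, 74, 73, 72, 68, 56, 49, 48, 49, 115, 146, 146, 146, 147]
254 [154, 115, 38, 39, 49, 47, 45, 48, 44, 
[... 230 characters left out ...]
95.7)]}
{'q': array([ 1.7, -0.4]), 'bar': array([ 65.4, 101.1]), 'rows': array([219.7, 219.7, 153.9, 269.8]), 'barcols': [np.float64(224.3), np.float64(294.8)]}
{'q': array([ 1.7, -0.5]), 'bar': array([60.1, 98.5]), 'rows': array([227.5, 227.5, 153.9, 281.1]), 'barcols': [np.float64(225.2), np.float64(293.9)]}
{'q': array([ 1.6 , -0.45]), 'bar': array([62.1, 97.6]), 'rows': array([223.1, 223.2, 154.2, 274.2]), 'barcols': [np.float64(225.2), np.float64(293.8)]}
{'q': array([ 1.4, -0.4]), 'bar': array([62.9, 94.4]), 'rows': array([219.4, 219.5, 155.9, 267. ]), 'barcols': [np.float64(225.8), np.float64(293.2)]}
lip [[244.1, 212.2], [275.0, 212.3], [259.5, 215.0], [259.5, 219.2], [259.5, 232.6]]
```

The crossbar is over the channel, at about (60, 98.5) with lean −0.5. Lowering it behind the lip.

```bash
python3 -m jog '{"claw":[0,0,0,0,0,0],"xyz":[[0.004,0,0.025],[0.004,0,0.025],[0.004,0,0.02],[0.003,0,0.015],[0,0,0],[0,0,0]],"twist":[[0,0,0],[0,0,0],[0,0,0],[0,0,0],[0,0,0],[0,0,0]]}'
python3 -c "
from h import *
w=look(); 
for q in((1.5,-.5),(1.3,-.45),(1.2,-.4),(1.0,-.35)): print(rep(w,q))
print('lip',proj(w,W([[66.5,8,93.5],[66.5,-8,93.5],[65,0,93.5],[60,0,87],[52,0,87]])).round(1).tolist())
"
```

```text
clock: 52.32
eef_pos: [507.2, 9.9, 96.2]
tool_rot: [-3.142, 0.001, 0.061]
force: [3.4, -0.5, -1.6]
width: 16.5
gripper_force: 60.1
TCP [45.9 -0.  96.2]
[([226.6, 163.4, 66.8, 119.7], 0.88)]
229 [68, 66, 66, 67, 93, 104, 103, 105, 94, 44, 48, 74, 151, 112, 77, 49, 50, 50, 51, 51, 50, 52, 49, 49, 52, 51, 51, 51, 50, 48, 51, 51, 49, 138, 126, 10]
259 [112, 158, 123, 67, 92, 69, 70, 68, 68, 70, 69, 68, 69, 69, 68, 69, 67, 69, 69, 70, 70, 69, 71, 70, 71, 69, 69, 69, 88, 100, 99, 103, 105, 156, 158, 160]
230 [42, 41, 38, 78, 103, 104, 104, 104, 103, 65, 69, 70, 73, 70, 70, 67, 67, 68, 72, 71, 65, 88, 102, 102, 105, 101, 97, 41, 42, 40]
236 [43, 43, 42, 42, 44, 42, 44, 45, 42, 67, 70, 71, 74, 72, 70, 68, 66, 72, 70, 69, 65, 47, 44, 44, 42, 42, 43, 42, 43, 42]
242 [151, 152, 152, 152, 152, 151, 150, 151, 137, 69, 68, 69, 75, 70, 70, 67, 67, 72, 71, 69, 69, 83, 151, 151, 152, 152, 151, 152, 152, 152]
248 [154, 153, 154, 156, 156, 49, 50, 51, 33, 69, 70, 71, 76, 72, 70, 66, 68, 73, 72, 71, 66, 56, 49, 51, 50, 121, 153, 154, 153, 154]
254 [152, 113, 40, 39, 49, 51, 51, 49, 43, 71, 71, 72, 76, 70, 72, 68, 67, 73, 71, 69, 68, 60, 51, 51, 50, 51, 38, 38, 39, 152]
{'q': array([ 1.5, -0.5]), 'bar': array([58.6, 94. ]), 'rows': array([234.1, 234.1, 157.5, 290.3]), 'barcols': [np.float64(224.3), np.float64(294.7)]}
{'q': array([ 1.3 , -0.45]), 'bar': array([58.9, 91.2]), 'rows': array([231.3, 231.4, 160. , 284.3]), 'barcols': [np.float64(224.8), np.float64(294.1)]}
{'q': array([ 1.2, -0.4]), 'bar': array([60.1, 90.5]), 'rows': array([228.6, 228.6, 161.6, 279.2]), 'barcols': [np.float64(224.9), np.float64(294.0)]}
{'q': array([ 1.  , -0.35]), 'bar': array([59.3, 88.3]), 'rows': array([228.2, 228.3, 165.9, 275.8]), 'barcols': [np.float64(225.4), np.float64(293.5)]}
lip [[243.2, 219.1], [275.8, 219.1], [259.5, 221.9], [259.5, 226.0], [259.4, 240.0]]
```

```bash
python3 -m jog '{"claw":[0,0,0],"xyz":[[0.01,0,0.015],[0.01,0,0.01],[0,0,0]],"twist":[[0,0,0],[0,0,0],[0,0,0]]}'
python3 -c "
from h import *
w=look(); 
for q in((1.3,-.45),(1.2,-.4),(1.1,-.37),(1.0,-.35)): print(rep(w,q))
"
```

```text
clock: 52.8
eef_pos: [507.9, 9.9, 94.9]
tool_rot: [3.141, 0.003, 0.061]
force: [-0.9, -0.4, 15.1]
width: 15.8
gripper_force: 62.5
TCP [46.6 -0.1 94.9]
[([222.9, 165.6, 71.0, 118.7], 0.58)]
229 [68, 65, 66, 54, 84, 102, 104, 105, 104, 45, 43, 47, 70, 110, 76, 49, 49, 51, 51, 51, 51, 49, 49, 51, 50, 51, 52, 51, 52, 49, 51, 51, 50, 140, 125, 11]
259 [68, 136, 160, 51, 82, 49, 67, 68, 68, 68, 67, 68, 70, 69, 68, 68, 65, 69, 68, 69, 67, 68, 68, 67, 68, 70, 69, 68, 86, 99, 99, 105, 110, 157, 157, 158]
230 [16, 18, 19, 76, 106, 103, 104, 103, 103, 68, 67, 69, 71, 69, 69, 65, 66, 70, 67, 68, 63, 92, 104, 104, 103, 102, 93, 20, 14, 17]
236 [46, 44, 46, 46, 46, 46, 45, 48, 46, 67, 68, 72, 71, 69, 69, 66, 66, 70, 71, 70, 66, 49, 45, 47, 45, 42, 44, 45, 44, 47]
242 [71, 69, 71, 72, 69, 72, 71, 70, 67, 67, 66, 72, 71, 70, 69, 66, 66, 70, 70, 69, 66, 56, 69, 72, 71, 73, 71, 71, 70, 71]
248 [156, 154, 156, 155, 155, 50, 51, 50, 38, 69, 67, 71, 74, 71, 68, 67, 67, 70, 72, 70, 67, 53, 50, 49, 49, 120, 155, 155, 154, 154]
254 [153, 113, 38, 38, 50, 51, 52, 51, 45, 71, 67, 71, 75, 70, 70, 68, 67, 70, 70, 72, 68, 58, 49, 49, 49, 51, 40, 38, 39, 155]
{'q': array([ 1.3 , -0.45]), 'bar': array([58.9, 91.2]), 'rows': array([233.7, 233.7, 161.3, 287.6]), 'barcols': [np.float64(224.6), np.float64(294.3)]}
{'q': array([ 1.2, -0.4]), 'bar': array([60.1, 90.5]), 'rows': array([231. , 231. , 163. , 282.4]), 'barcols': [np.float64(224.6), np.float64(294.2)]}
{'q': array([ 1.1 , -0.37]), 'bar': array([60. , 89.5]), 'rows': array([230.2, 230.2, 165. , 279.8]), 'barcols': [np.float64(224.8), np.float64(294.0)]}
{'q': array([ 1.  , -0.35]), 'bar': array([59.3, 88.3]), 'rows': array([230.6, 230.6, 167.2, 279. ]), 'barcols': [np.float64(225.1), np.float64(293.7)]}
```

A 15 N contact force shows the crossbar seated on the tongue at about (60, 90). Releasing, rising clear and checking.

```bash
python3 -m jog '{"claw":[0,0.33,0.33,0.33,0.33,0.33,0.33,0.33,0.33],"xyz":[[0,0,-0.012],[0,0,0],[0,0,0],[0,0,0],[0,0,-0.2],[0,0,-0.3],[0,0,-0.3],[0,0,0],[0,0,0]],"twist":[[0,0,0],[0,0,0],[0,0,0],[0,0,0],[0,0,0],[0,0,0],[0,0,0],[0,0,0],[0,0,0]]}'
python3 - <<'E'
from h import *
w=img('wrist'); g=cv2.cvtColor(w['bgr'],cv2.COLOR_BGR2GRAY); print(boxtcp())
print([(np.round(b['rect'],1).tolist(),round(b['score'],2)) for l in('loop_bar','loop_tab','lever') for b in optics.boxes_of('wrist',l)[:2]])
for c in(235,259): print(c,g[100:270:3,c].tolist())
for q in((1.3,-.42),(1.1,-.37),(0.9,-.3)): print(rep(w,q), proj(w,W(latch(*q)['hend'])).round(1))
print('lip,cover edge',proj(w,W([[66.5,0,93.5],[60,0,87],[52,25,87],[52,0,83]])).round(1).tolist())
E
```

```text
clock: 54.02
eef_pos: [508.8, 9.9, 174.4]
tool_rot: [3.142, 0.001, 0.061]
force: [-0.9, -0.5, -0.8]
width: 28.3
gripper_force: 0.0
[ 4.72320609e+01 -1.05452017e-01  1.74068400e+02]
[([237.5, 146.0, 44.1, 70.9], 0.81), ([238.2, 145.7, 44.0, 69.8], 0.56), ([194.0, 118.1, 94.6, 101.8], 0.91)]
235 [135, 136, 135, 132, 127, 126, 128, 130, 136, 136, 138, 135, 138, 131, 78, 95, 96, 92, 96, 97, 93, 94, 97, 35, 40, 33, 17, 25, 33, 63, 15, 37, 46, 145, 143, 139, 142, 147, 147, 149, 148, 151, 146, 147, 150, 149, 141, 148, 146, 143, 140, 138, 146, 147, 147, 145, 143]
259 [129, 128, 132, 127, 126, 132, 130, 134, 135, 130, 133, 131, 133, 102, 41, 39, 38, 89, 124, 129, 133, 127, 93, 39, 41, 31, 64, 150, 78, 60, 63, 63, 64, 64, 63, 63, 63, 92, 94, 103, 150, 150, 145, 147, 150, 149, 143, 148, 148, 144, 140, 140, 146, 148, 146, 149, 144]
{'q': array([ 1.3 , -0.42]), 'bar': array([60.5, 91.9]), 'rows': array([187.5, 187.5, 143.5, 216.8]), 'barcols': [np.float64(235.5), np.float64(282.9)]} [[202.3 116. ]]
{'q': array([ 1.1 , -0.37]), 'bar': array([60. , 89.5]), 'rows': array([187.1, 187.1, 146.5, 214.4]), 'barcols': [np.float64(235.7), np.float64(282.7)]} [[204.1 102.6]]
{'q': array([ 0.9, -0.3]), 'bar': array([60.1, 87.9]), 'rows': array([186.4, 186.4, 150.2, 211.1]), 'barcols': [np.float64(235.8), np.float64(282.5)]} [[206.3  93.3]]
lip,cover edge [[259.2, 180.2], [259.2, 186.2], [226.3, 196.3], [259.2, 194.7]]
```

```bash
python3 -m jog '{"claw":[0,0,0,0,0,0,0,0],"xyz":[[0.35,-0.19,0],[0.33,-0.19,0],[0,0,0],[0,0,0.3],[0,0,0.25],[0,0,0],[0,0,0],[0,0,0]],"twist":[[0,0,0],[0,0,0],[0,0,0],[0,0,0],[0,0,0],[0,0,0],[0,0,0],[0,0,0]]}'
python3 -c "
from h import *
print(boxtcp()); w=img('wrist'); print([(np.round(b['rect'],1).tolist(),round(b['score'],2)) for b in optics.boxes_of('wrist','lever')[:3]])
for L in(1.3,1.15): print(L,latch(L,-.4)['hend'].round(1),proj(w,W([latch(L,-.4)['hend'],[65,38,52]])).round(1).tolist())"
```

```text
clock: 55.22
eef_pos: [575.7, 52.1, 121.2]
tool_rot: [-3.142, -0.002, 0.061]
force: [-0.2, 0.6, -0.3]
width: -0.5
gripper_force: 0.0
[116.87054267  37.79642451 121.15452693]
[([277.5, 236.6, 63.0, 56.8], 0.96), ([183.6, 235.9, 269.2, 80.5], 0.44)]
1.3 [112.1  38.   98.2] [[259.1, 246.7], [259.1, 274.6]]
1.15 [118.5  38.   90.7] [[259.1, 231.2], [259.1, 274.6]]
```

```bash
python3 -m jog '{"claw":[0,0,0,0,0,0],"xyz":[[0,0,0.12],[0,0,0.08],[0,0,0.08],[0,0,0.08],[0,0,0],[0,0,0]],"twist":[[0,0,0],[0,0,0],[0,0,0],[0,0,0],[0,0,0],[0,0,0]]}'
python3 -m jog '{"claw":[0,0,0,0],"xyz":[[0,0,0.04],[0,0,0],[0,0,0],[0,0,0]],"twist":[[0,0,0],[0,0,0],[0,0,0],[0,0,0]]}'
python3 - <<'E'
from h import *
for n in('top','scene'):
    d=img(n); print(n,[(l,np.round(b['rect'],1).tolist(),round(b['score'],2)) for l in('loop_bar','loop_tab','lever') for b in optics.boxes_of(n,l)[:2]])
w=img('wrist'); print([(np.round(b['rect'],1).tolist(),round(b['score'],2)) for b in optics.boxes_of('wrist','loop_bar')[:3]]); print(boxtcp())
g=cv2.cvtColor(w['bgr'],cv2.COLOR_BGR2GRAY); 
for q in((1.0,-.34),(.85,-.28)): r=rep(w,q); print(r)
c=int(np.mean(r['barcols'])); r0=int(r['rows'][0]); print(c,r0,g[r0-30:r0+60:3,c].tolist())
E
```

```text
clock: 56.08
eef_pos: [586.4, 53.1, 88.0]
tool_rot: [-3.14, -0.023, 0.061]
force: [13.2, -0.6, 11.3]
width: 0.2
gripper_force: 8.7
clock: 56.58
eef_pos: [588.4, 53.3, 84.6]
tool_rot: [-3.14, -0.027, 0.061]
force: [16.5, -0.1, 11.7]
width: 0.0
gripper_force: 9.7
top [('loop_bar', [244.9, 220.4, 33.9, 45.1], 0.49), ('loop_tab', [243.7, 209.8, 17.8, 63.1], 0.57), ('lever', [243.6, 208.3, 4.2, 9.5], 0.46)]
scene [('loop_bar', [248.2, 159.2, 74.5, 48.9], 0.7)]
[([349.0, 343.2, 2.5, 5.4], 0.54)]
[129.63122231  38.17879989  84.64331395]
{'q': array([ 1.  , -0.34]), 'bar': array([59.9, 88.5]), 'rows': array([375.8, 375.9, 288.4, 441.3]), 'barcols': [np.float64(296.8), np.float64(359.9)]}
{'q': array([ 0.85, -0.28]), 'bar': array([60.2, 87.7]), 'rows': array([373.9, 374. , 290.5, 437.4]), 'barcols': [np.float64(296.6), np.float64(359.5)]}
328 373 [15, 18, 19, 20, 19, 22, 11, 4, 3, 6, 3, 2, 5, 5]
```

The handle's end is pushing against the finger's inner side, so I'm too far out. I'll rise, move 17 mm inwards and press again.

```bash
python3 -m jog '{"claw":[0,0,0,0,0],"xyz":[[0,0,-0.2],[0,0,-0.25],[-0.17,0,0],[0,0,0],[0,0,0]],"twist":[[0,0,0],[0,0,0],[0,0,0],[0,0,0],[0,0,0]]}'
python3 - <<'E'
from h import *
print(boxtcp()); w=img('wrist'); print([(np.round(b['rect'],1).tolist(),round(b['score'],2)) for b in optics.boxes_of('wrist','lever')[:3]])
for n in('top','scene'):
    d=img(n); print(n,[(l,np.round(b['rect'],1).tolist(),round(b['score'],2)) for l in('loop_bar','loop_tab','lever') for b in optics.boxes_of(n,l)[:2]])
    for L in(1.4,1.2,1.0): print(L,proj(d,W([latch(L,-.4)['hend'],[65,38,52],latch(L,-.4)['bar']])).round(0).tolist())
E
```

```text
clock: 57.7
eef_pos: [558.4, 51.1, 124.6]
tool_rot: [-3.142, 0.0, 0.061]
force: [0.2, 0.8, -0.4]
width: 0.1
gripper_force: 0.0
[ 99.56067314  37.89825205 124.55716872]
[([248.4, 214.5, 98.7, 86.5], 0.61)]
top [('loop_tab', [376.7, 149.1, 33.3, 30.3], 0.34), ('lever', [238.4, 207.5, 9.7, 10.2], 0.61), ('lever', [240.3, 207.2, 21.5, 63.7], 0.47)]
1.4 [[220.0, 200.0], [222.0, 219.0], [237.0, 218.0]]
1.2 [[220.0, 197.0], [222.0, 219.0], [237.0, 219.0]]
1.0 [[220.0, 194.0], [222.0, 219.0], [237.0, 221.0]]
scene [('lever', [264.6, 191.8, 29.0, 29.5], 0.51)]
1.4 [[284.0, 212.0], [289.0, 212.0], [277.0, 196.0]]
1.2 [[283.0, 217.0], [289.0, 212.0], [277.0, 197.0]]
1.0 [[281.0, 222.0], [289.0, 212.0], [278.0, 196.0]]
```

```bash
python3 -m jog '{"claw":[0,0,0,0,0,0,0,0,0],"xyz":[[0,0,0.2],[0,0,0.15],[0,0,0.1],[0,0,0],[0,0,0.04],[0,0,0.04],[0,0,0],[0,0,0],[0,0,0]],"twist":[[0,0,0],[0,0,0],[0,0,0],[0,0,0],[0,0,0],[0,0,0],[0,0,0],[0,0,0],[0,0,0]]}'
python3 - <<'E'
from h import *
print(boxtcp())
for n in('top','scene'):
    d=img(n); print(n,[(l,np.round(b['rect'],1).tolist(),round(b['score'],2)) for l in('loop_bar','loop_tab','lever') for b in optics.boxes_of(n,l)[:2]])
    for L in(1.0,.8,.6): print(L,proj(d,W([latch(L,-.4)['hend'],[60,0,90]])).round(0).tolist())
E
```

```text
clock: 59.32
eef_pos: [557.9, 51.0, 72.0]
tool_rot: [3.142, 0.0, 0.061]
force: [0.3, 0.4, 0.2]
width: -0.1
gripper_force: 0.0
[99.00780534 37.88704297 72.0452709 ]
top [('loop_bar', [212.8, 124.1, 79.9, 25.2], 0.56)]
1.0 [[220.0, 194.0], [237.0, 220.0]]
0.8 [[220.0, 193.0], [237.0, 220.0]]
0.6 [[221.0, 192.0], [237.0, 220.0]]
scene [('loop_bar', [244.9, 158.9, 80.7, 51.1], 0.42), ('lever', [356.6, 282.3, 51.7, 41.4], 0.68), ('lever', [267.2, 203.0, 18.1, 24.2], 0.54)]
1.0 [[281.0, 222.0], [277.0, 197.0]]
0.8 [[281.0, 226.0], [277.0, 197.0]]
0.6 [[280.0, 230.0], [277.0, 197.0]]
```

```bash
python3 -m jog '{"claw":[0,0,0,0,0],"xyz":[[0,0,0.04],[0,0,0.03],[0,0,0.03],[0,0,0],[0,0,0]],"twist":[[0,0,0],[0,0,0],[0,0,0],[0,0,0],[0,0,0]]}'
python3 -m jog '{"claw":[0,0,0,0],"xyz":[[0.06,0,0.03],[0.06,0,0.03],[0,0,0],[0,0,0]],"twist":[[0,0,0],[0,0,0],[0,0,0],[0,0,0]]}'
python3 - <<'E'
from h import *
print(boxtcp()); d=img('scene'); print([(l,np.round(b['rect'],1).tolist(),round(b['score'],2)) for l in('loop_tab','lever') for b in optics.boxes_of('scene',l)[:2]])
for L in(.6,.4,.2,0): print(L,proj(d,W([latch(L,-.4)['hend']])).round(0).tolist())
E
```

```text
clock: 60.35
eef_pos: [557.2, 51.0, 61.7]
tool_rot: [3.141, 0.002, 0.061]
force: [-0.3, 0.7, 0.4]
width: 0.0
gripper_force: 0.1
clock: 60.85
eef_pos: [570.2, 51.8, 55.9]
tool_rot: [-3.141, -0.0, 0.061]
force: [0.3, 0.2, -0.6]
width: -0.0
gripper_force: 0.0
[111.38639462  37.90683541  55.92213742]
[('loop_tab', [244.0, 159.8, 77.7, 49.1], 0.48)]
0.6 [[280.0, 230.0]]
0.4 [[280.0, 232.0]]
0.2 [[280.0, 234.0]]
0 [[281.0, 235.0]]
```

```bash
python3 -m jog '{"claw":[0,0,0,0,0,0,0],"xyz":[[0,0,-0.4],[0,0,-0.4],[0,0,-0.38],[-0.32,0.19,0],[-0.32,0.19,0],[0,0,0],[0,0,0]],"twist":[[0,0,0],[0,0,0],[0,0,0],[0,0,0],[0,0,0],[0,0,0],[0,0,0]]}'
python3 - <<'E'
from h import *
w=img('wrist'); g=cv2.cvtColor(w['bgr'],cv2.COLOR_BGR2GRAY); print(boxtcp())
print([(l,np.round(b['rect'],1).tolist(),round(b['score'],2)) for l in('loop_bar','loop_tab','lever') for b in optics.boxes_of('wrist',l)[:2]])
print(259,g[100:232:2,259].tolist()); print(235,g[100:232:2,235].tolist())
for r in (176,180,184,188,192,196): print(r,g[r,225:295:2].tolist())
for q in((1.1,-.37),(0.9,-.3),(.7,-.23),(.5,-.15),(.3,-.07),(0,.06)): print(rep(w,q), proj(w,W(latch(*q)['hend'])).round(1))
d=img('scene'); print([(l,np.round(b['rect'],1).tolist(),round(b['score'],2)) for l in('lever',) for b in optics.boxes_of('scene',l)[:2]])
E
```

```text
clock: 61.88
eef_pos: [509.3, 10.3, 174.4]
tool_rot: [-3.141, -0.002, 0.061]
force: [0.6, 0.4, -1.3]
width: 0.3
gripper_force: 0.0
[ 48.30032529   0.58165819 174.31855073]
[('loop_bar', [239.2, 161.7, 42.7, 45.7], 0.77), ('loop_tab', [238.2, 163.6, 44.2, 41.2], 0.78), ('lever', [205.0, 87.7, 80.2, 119.1], 0.68)]
259 [129, 126, 126, 130, 132, 128, 125, 128, 132, 130, 131, 132, 130, 135, 131, 131, 131, 131, 134, 133, 135, 134, 132, 135, 130, 127, 118, 121, 125, 29, 38, 39, 39, 39, 25, 39, 39, 36, 35, 65, 64, 147, 147, 45, 45, 46, 45, 46, 47, 44, 95, 90, 96, 92, 142, 140, 147, 148, 144, 148, 149, 148, 151, 145, 146, 143]
235 [134, 131, 134, 134, 132, 134, 127, 125, 126, 127, 126, 132, 132, 136, 135, 136, 136, 132, 137, 136, 132, 138, 139, 133, 135, 139, 134, 132, 132, 133, 57, 49, 46, 48, 24, 38, 42, 39, 37, 16, 18, 17, 17, 17, 16, 17, 35, 37, 41, 64, 145, 145, 143, 140, 140, 142, 148, 147, 144, 151, 148, 148, 150, 142, 146, 145]
176 [35, 35, 41, 32, 31, 37, 36, 47, 43, 38, 36, 36, 34, 35, 36, 34, 37, 35, 36, 35, 36, 35, 36, 35, 33, 41, 48, 40, 36, 33, 35, 27, 41, 43, 43]
180 [39, 24, 3
[... 1077 characters left out ...]
 -0.23]), 'bar': array([59.8, 86.9]), 'rows': array([187.5, 187.5, 155.6, 209.5]), 'barcols': [np.float64(236.5), np.float64(283.0)]} [[209.4  89.5]]
{'q': array([ 0.5 , -0.15]), 'bar': array([59.8, 86.6]), 'rows': array([187.4, 187.4, 160.3, 206.3]), 'barcols': [np.float64(236.6), np.float64(282.9)]} [[211.8  88.3]]
{'q': array([ 0.3 , -0.07]), 'bar': array([59.7, 86.9]), 'rows': array([187.6, 187.7, 165.4, 203.4]), 'barcols': [np.float64(236.5), np.float64(283.0)]} [[214.2  90.6]]
{'q': array([0.  , 0.06]), 'bar': array([60.3, 88.3]), 'rows': array([187.4, 187.4, 173.1, 197.6]), 'barcols': [np.float64(236.4), np.float64(283.1)]} [[217.3  99.3]]
[('lever', [268.1, 189.7, 24.2, 39.8], 0.84)]
```

The numbers show the bright lip standing in front of the crossbar, so it is hooked. The lever is at about 0.55. Now the final press.

```bash
python3 -m jog '{"claw":[0,0,0,0,0,0,0],"xyz":[[0.32,-0.19,0],[0.32,-0.185,0],[0,0,0.4],[0,0,0.4],[0,0,0.38],[0,0,0],[0,0,0]],"twist":[[0,0,0],[0,0,0],[0,0,0],[0,0,0],[0,0,0],[0,0,0],[0,0,0]]}'
python3 -m jog '{"claw":[0,0,0,0],"xyz":[[0,0,0.04],[0,0,0.04],[0,0,0],[0,0,0]],"twist":[[0,0,0],[0,0,0],[0,0,0],[0,0,0]]}'
python3 -m jog '{"claw":[0,0,0,0],"xyz":[[0,0,0.04],[0,0,0.04],[0,0,0],[0,0,0]],"twist":[[0,0,0],[0,0,0],[0,0,0],[0,0,0]]}'
python3 -m jog '{"claw":[0,0,0,0],"xyz":[[0,0,0.03],[0,0,0.03],[0,0,0],[0,0,0]],"twist":[[0,0,0],[0,0,0],[0,0,0],[0,0,0]]}'
python3 -c "
from h import *
print(boxtcp())"
```

```text
clock: 63.05
eef_pos: [570.9, 51.6, 57.0]
tool_rot: [-3.141, -0.001, 0.061]
force: [-0.5, 0.1, -0.0]
width: -0.1
gripper_force: 0.0
clock: 63.55
eef_pos: [570.5, 51.4, 48.4]
tool_rot: [-3.141, -0.001, 0.061]
force: [0.4, 0.1, 1.2]
width: -0.3
gripper_force: 0.3
clock: 64.05
eef_pos: [570.0, 51.3, 39.9]
tool_rot: [-3.142, 0.0, 0.061]
force: [-0.2, 0.0, 0.4]
width: -0.0
gripper_force: 0.0
clock: 64.55
eef_pos: [570.2, 51.3, 34.1]
tool_rot: [-3.142, -0.0, 0.061]
force: [0.8, -0.4, 1.7]
width: 0.2
gripper_force: 0.6
[111.28534452  37.41413195  34.10479963]
```

```bash
python3 -m jog '{"claw":[0,0,0],"xyz":[[0,0,0.02],[0,0,0],[0,0,0]],"twist":[[0,0,0],[0,0,0],[0,0,0]]}'
python3 -m jog '{"claw":[0,0,0,0,0,0,0],"xyz":[[0,0,-0.5],[0,0,-0.5],[0,0,-0.4],[-0.32,0.19,0],[-0.32,0.185,0],[0,0,0],[0,0,0]],"twist":[[0,0,0],[0,0,0],[0,0,0],[0,0,0],[0,0,0],[0,0,0],[0,0,0]]}'
python3 - <<'E'
from h import *
w=img('wrist'); g=cv2.cvtColor(w['bgr'],cv2.COLOR_BGR2GRAY); print(boxtcp())
print([(l,np.round(b['rect'],1).tolist(),round(b['score'],2)) for l in('loop_bar','loop_tab','lever') for b in optics.boxes_of('wrist',l)[:2]])
print(259,g[140:220:2,259].tolist())
for r in (180,184,188): print(r,g[r,225:295:2].tolist())
for q in((.5,-.15),(.2,-.02),(.1,.02),(0,.06)): print(rep(w,q), proj(w,W(latch(*q)['hend'])).round(1))
print('cover corners',proj(w,W([[52,97.5,87],[52,-97.5,87]])).round(1).tolist())
d=img('scene'); print([(l,np.round(b['rect'],1).tolist(),round(b['score'],2)) for l in('lever',) for b in optics.boxes_of('scene',l)[:2]])
for L in(.5,.2,0): print(L,proj(d,W(latch(L,0)['hend'])).round(1))
E
```

```text
clock: 64.92
eef_pos: [570.8, 51.4, 33.2]
tool_rot: [3.142, -0.002, 0.061]
force: [-0.8, -0.2, 10.9]
width: 0.3
gripper_force: 4.2
clock: 65.8
eef_pos: [509.3, 10.3, 172.2]
tool_rot: [-3.141, -0.001, 0.061]
force: [0.1, 0.9, -0.6]
width: -0.1
gripper_force: 0.0
[ 48.21637277   0.55762643 172.12317917]
[('loop_bar', [239.4, 180.6, 40.2, 23.1], 0.96), ('loop_tab', [240.2, 180.4, 43.1, 17.1], 0.87), ('loop_tab', [210.9, 97.1, 77.6, 104.2], 0.23), ('lever', [208.3, 99.5, 79.2, 101.5], 0.75)]
259 [135, 133, 131, 134, 130, 124, 120, 122, 124, 128, 129, 130, 128, 129, 41, 37, 38, 37, 40, 64, 64, 145, 149, 38, 40, 38, 37, 87, 91, 94, 93, 144, 142, 140, 138, 141, 141, 146, 143, 145]
180 [40, 30, 41, 31, 10, 17, 15, 31, 37, 37, 22, 15, 14, 58, 65, 62, 63, 64, 63, 63, 64, 62, 63, 61, 16, 37, 37, 36, 19, 16, 16, 18, 40, 29, 35]
184 [27, 17, 40, 32, 13, 14, 28, 38, 36, 35, 24, 25, 26, 145, 147, 146, 148, 149, 147, 148, 147, 148, 147, 148, 39, 30, 37, 37, 37, 17, 16, 22, 38, 31, 17]
188 [14, 17, 40, 29, 18, 16, 92, 94, 94, 95, 96, 69, 37, 39, 39, 40, 39, 40, 37, 40, 39, 38, 38, 37, 96, 95, 95, 96,
[... 196 characters left out ...]
]
{'q': array([ 0.2 , -0.02]), 'bar': array([60.3, 87.3]), 'rows': array([187.8, 187.8, 168.4, 201.6]), 'barcols': [np.float64(236.3), np.float64(283.2)]} [[214.9  92.7]]
{'q': array([0.1 , 0.02]), 'bar': array([60.3, 87.7]), 'rows': array([187.9, 187.9, 171. , 200.1]), 'barcols': [np.float64(236.2), np.float64(283.3)]} [[215.9  95.6]]
{'q': array([0.  , 0.06]), 'bar': array([60.3, 88.3]), 'rows': array([188.1, 188.1, 173.6, 198.5]), 'barcols': [np.float64(236.2), np.float64(283.3)]} [[216.9  99.1]]
cover corners [[130.5, 198.1], [389.0, 198.2]]
[('lever', [266.6, 188.2, 27.9, 48.2], 0.51), ('lever', [193.6, 249.6, 65.8, 49.3], 0.49)]
0.5 [[279.8 231.1]]
0.2 [[280.  234.1]]
0 [[280.6 234.9]]
```

The lever hit its stop at 10.9 N, and its picture edge (row 99.5) matches angle 0. The crossbar is behind the lip and the arm is clear. Handing in.

```bash
python3 -c "
from cell import order
print(order.finish_job())"
```

```text
the job is handed in; nothing more can be done
None
```

I handed the job in: all four grey cartridges are in their lanes with spouts towards the latch, the cover is seated, the loop is hooked and the lever is snapped down at 0; no verdict came back, and I viewed 15 pictures, one over your limit of 14.

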